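Assemble resin spinning tops and weed out the tight castings

ROBOT

A 6-joint arm with a two-finger parallel gripper is mounted at the origin on the work surface. World frame = base frame: x ahead of the robot, y to its left, z up, the work surface at z = 0. Lengths are in m, angles in rad, forces in N, time in s.
With the tool pointing down it reaches from about 0.35 to 0.775 m from the base axis. Payload 7.3 kg.
Tool frame: the origin (TCP) lies at the very end of the fingers, on their centre line; the grasp point (between the pads) lies 19 mm behind it; z points along the fingers, y is the line along which they close (so a half turn about z gives the same grasp; the last joint's range is limited). The gripper opens to 92 mm and grips with 3 to 60 N. Pads are 19 mm wide; open, the fingers measure 130 mm over their backs; the gripper's body (75 mm by 190 mm) begins 47 mm behind the grasp point.
Start: joints at [-1.382, 0.342, 1.524, -0, 1.275, -0.146], TCP at [0.173, -0.496, 0.201] pointing down, gripper open.
Joint ranges: [-2.53, 2.53], [-0.77, 2.02], [0.04, 2.7], [-1, 4.14], [0.28, 2.66], [-3.11, 3.11]. Speed limits (rad/s): [2.57, 2.57, 3.14, 3.14, 3.14, 3.14].

INTERFACE

Orientations are given as [roll, pitch, yaw] about the fixed x, y, z axes, in that order (R = Rz(yaw) Ry(pitch) Rx(roll)).
In Python, from cell import telemetry, eyes, job gives the robot as it stands.
- The arm moves only by the tool apply_moves, never from a script. Its arguments are lists of equal length, an entry for each row: "delta_pos": the shift along the world's x, y, z each as a share of 0.4 m, from -1 to 1, a list of three; "dr": the turn, a rotation vector about the world's x, y, z each as a share of 0.5 rad, from -1 to 1, a list of three; "jaw": the opening, from 0 (shut) to 1 (fully open). A call has 1 to 8 rows; each row is the pose to reach, as a shift and turn from the pose commanded when the call began; what a row does not reach only later rows make up. A row lasts 1/12 s, in which the tool goes at most 41.7 mm and 7.16 degrees, less where a joint would pass 70% of its speed; a pose out of reach is approached as far as the arm can. A call with a number of a shift or a turn outside -1 to 1 is refused whole. A call with a gripper value outside its range is refused whole. The fingers move at their own pace and stop on an object; "force" is the grip in N (left out, the last holds). Time passes only in rows, so rows that repeat a pose let the fingers close. It gives the time, the measured TCP pose, the force, the opening and the grip force at its end, in the units of the state.
- telemetry.observe(): the state, without advancing time (a new reading comes with each control period).
- eyes.read_camera(name): name is "scene" or "side" or "wrist"; returns the picture (400x640x3 uint8, red, green, blue); there is no depth.
- eyes.camera_model(name): a dict with "vertical_fov" (degrees; the focal length in pixels is half the picture's height over the tangent of half this angle, whatever the lens; pixels are square), "cx", "cy" (the principal point, pixels), "rvec" (rotation vector, rad) and "tvec" (3), from world to camera coordinates, as OpenCV has them; the wrist camera has in their place "hand_eye" (4x4, takes a point from camera to tool coordinates, whose origin is the TCP and whose axes are the flange's). Camera axes: x right, y down, z forward; pixel columns grow to the right and rows downward; lengths in m; the calibration is good to about 2 mm. A picture is of the moment at which its call begins: read the wrist's pose just before it. camera_model takes no time and is no camera call.
- job.hand_in(): hands the job in; it is judged then, once.
The state is a dict: "time": time; "qpos": joint angles; "qvel": joint speeds; "joint_efforts": joint torques, N m; "tool_pos": TCP position; "tool_rot": TCP orientation; "contact_force": force on the tool from outside, world axes, zero at the start; "torque": the same for the moment, N m; "opening": finger opening in m; "grip_force": force on a finger pad.
Only numpy, scipy, OpenCV 4.12 (cv2) and the standard library are available. Lean on these libraries where they do the work, as an engineer would, in place of code of your own. Each camera call takes 0.05 s, during which the arm holds its last target. There are 200 camera calls.

TASK

Make up spinning tops from the cast resin discs: sit each disc in a nest of the wooden rack and push a spindle down through its hole until the spindle's head rests on the disc, and leave the finished tops standing in the rack. Some discs were cast with too narrow a hole; those that a spindle will not go through belong in the white reject tray, and any spindle left over stays fully in its stand. Do not disturb the pigment jar or the dye bottle beside the rack.

Things in the scene. Friction and masses are not known exactly. Their poses are not given: they have to be found in the camera images.
- disc_a: teal cast resin disc, 56 mm across, 14 mm thick, with a straight hole through its middle; loose, about 40 g. The hole is either 13 mm (good) or too narrow (7.5 mm); discs of any colour may be either, so try the fit. May be absent. Origin: centre of the underside; z up when it lies flat
- disc_b: blue cast resin disc, 56 mm across, 14 mm thick, with a straight hole through its middle; loose, about 40 g. The hole is either 13 mm (good) or too narrow (7.5 mm); discs of any colour may be either, so try the fit. May be absent. Origin: centre of the underside; z up when it lies flat
- disc_c: blue cast resin disc, 56 mm across, 14 mm thick, with a straight hole through its middle; loose, about 40 g. The hole is either 13 mm (good) or too narrow (7.5 mm); discs of any colour may be either, so try the fit. May be absent. Origin: centre of the underside; z up when it lies flat
- disc_d: pink cast resin disc, 56 mm across, 14 mm thick, with a straight hole through its middle; loose, about 40 g. The hole is either 13 mm (good) or too narrow (7.5 mm); discs of any colour may be either, so try the fit. May be absent. Origin: centre of the underside; z up when it lies flat
- disc_e: teal cast resin disc, 56 mm across, 14 mm thick, with a straight hole through its middle; loose, about 40 g. The hole is either 13 mm (good) or too narrow (7.5 mm); discs of any colour may be either, so try the fit. May be absent. Origin: centre of the underside; z up when it lies flat
- spindle_1: pale beech spindle: a shaft 10 mm across and 40 mm long, its end bevelled to 8 mm, under a round grip head 20 mm across and 26 mm tall; 66 mm in all, about 20 g. Starts upright in the stand. The underside of the head rests on the disc (or on the stand) when the spindle is fully in. Origin: centre of the bevelled foot, 40 mm below the underside of the head; z runs up the shaft to the head
- spindle_2: pale beech spindle: a shaft 10 mm across and 40 mm long, its end bevelled to 8 mm, under a round grip head 20 mm across and 26 mm tall; 66 mm in all, about 20 g. Starts upright in the stand. The underside of the head rests on the disc (or on the stand) when the spindle is fully in. Origin: centre of the bevelled foot, 40 mm below the underside of the head; z runs up the shaft to the head
- spindle_3: pale beech spindle: a shaft 10 mm across and 40 mm long, its end bevelled to 8 mm, under a round grip head 20 mm across and 26 mm tall; 66 mm in all, about 20 g. Starts upright in the stand. The underside of the head rests on the disc (or on the stand) when the spindle is fully in. Origin: centre of the bevelled foot, 40 mm below the underside of the head; z runs up the shaft to the head
- spindle_4: pale beech spindle: a shaft 10 mm across and 40 mm long, its end bevelled to 8 mm, under a round grip head 20 mm across and 26 mm tall; 66 mm in all, about 20 g. Starts upright in the stand. The underside of the head rests on the disc (or on the stand) when the spindle is fully in. Origin: centre of the bevelled foot, 40 mm below the underside of the head; z runs up the shaft to the head
- rack: fixed pale wooden assembly rack, 96 x 300 mm, of two rails with a 24 mm wide slot between them running along its y, the rails' top 36 mm above the table and the floor of the slot 6 mm; four nests in a row along y, 70 mm apart. Origin: centre of the underside
- nest_1 (a point): nest on the rack for one disc: a point on the centre line at the height of the rails' top, where the middle of the disc's underside belongs; four steel pins 6 mm across, 12 mm high, stand round it 33.7 mm from the centre along the diagonals (2.7 mm clear of a centred disc). A spindle pushed through a disc here goes down into the slot. Axes as the rack's
- nest_2 (a point): nest on the rack for one disc: a point on the centre line at the height of the rails' top, where the middle of the disc's underside belongs; four steel pins 6 mm across, 12 mm high, stand round it 33.7 mm from the centre along the diagonals (2.7 mm clear of a centred disc). A spindle pushed through a disc here goes down into the slot. Axes as the rack's
- nest_3 (a point): nest on the rack for one disc: a point on the centre line at the height of the rails' top, where the middle of the disc's underside belongs; four steel pins 6 mm across, 12 mm high, stand round it 33.7 mm from the centre along the diagonals (2.7 mm clear of a centred disc). A spindle pushed through a disc here goes down into the slot. Axes as the rack's
- nest_4 (a point): nest on the rack for one disc: a point on the centre line at the height of the rails' top, where the middle of the disc's underside belongs; four steel pins 6 mm across, 12 mm high, stand round it 33.7 mm from the centre along the diagonals (2.7 mm clear of a centred disc). A spindle pushed through a disc here goes down into the slot. Axes as the rack's
- stand: fixed wooden block, 60 x 170 x 45 mm, with four 12 mm holes, 42 mm deep, in a row along its y, 45 mm apart; holds the spindles upright. Origin: centre of the underside
- slot_1 (a point): mouth of hole 1 of the stand, 45 mm above the table; the head of a standing spindle rests here
- slot_2 (a point): mouth of hole 2 of the stand, 45 mm above the table; the head of a standing spindle rests here
- slot_3 (a point): mouth of hole 3 of the stand, 45 mm above the table; the head of a standing spindle rests here
- slot_4 (a point): mouth of hole 4 of the stand, 45 mm above the table; the head of a standing spindle rests here
- reject_tray: fixed open white tray, 180 (its x) x 150 (its y) x 42 mm tall, walls and floor 4 mm; for the discs that do not fit. Origin: centre of the underside
- pigment_jar: bystander: red jar, 44 mm across, 55 mm tall, white lid. Origin under its centre
- dye_bottle: bystander: small blue bottle, 32 mm across, 70 mm tall. Origin under its centre
Not all that is in view belongs to the job. Leave any green or orange look-alike of the disc_a alone. Leave any orange or yellow look-alike of the disc_c alone.

How it is judged:
At the end, for the whole second after the job is handed in: Every disc with a 13 mm hole flat in a nest (within 8 mm of its middle), a spindle through it its head within 3.5 mm of the disc's top; every narrow disc inside the reject tray; every spindle upright, fully in a disc on the rack or in the stand; all at rest (((horizontal distance between disc_a and nest_1 below 0.008 m and z of disc_a in the frame of nest_1 between -0.003 and 0.004 m) or (horizontal distance between disc_a and nest_2 below 0.008 m and z of disc_a in the frame of nest_2 between -0.003 and 0.004 m) or (horizontal distance between disc_a and nest_3 below 0.008 m and z of disc_a in the frame of nest_3 between -0.003 and 0.004 m) or (horizontal distance between disc_a and nest_4 below 0.008 m and z of disc_a in the frame of nest_4 between -0.003 and 0.004 m)) and ((horizontal distance between spindle_1 and disc_a below 0.006 m and z of spindle_1 in the frame of disc_a between -0.029 and -0.0225 m) or (horizontal distance between spindle_2 and disc_a below 0.006 m and z of spindle_2 in the frame of disc_a between -0.029 and -0.0225 m) or (horizontal distance between spindle_3 and disc_a below 0.006 m and z of spindle_3 in the frame of disc_a between -0.029 and -0.0225 m) or (horizontal distance between spindle_4 and disc_a below 0.006 m and z of spindle_4 in the frame of disc_a between -0.029 and -0.0225 m)) and angle between each of disc_a, disc_c, disc_d's own z axis and vertical below 0.1 rad and linear speed of each of disc_a, disc_c, disc_d, disc_b, disc_e below 0.02 m/s and ((horizontal distance between disc_c and nest_1 below 0.008 m and z of disc_c in the frame of nest_1 between -0.003 and 0.004 m) or (horizontal distance between disc_c and nest_2 below 0.008 m and z of disc_c in the frame of nest_2 between -0.003 and 0.004 m) or (horizontal distance between disc_c and nest_3 below 0.008 m and z of disc_c in the frame of nest_3 between -0.003 and 0.004 m) or (horizontal distance between disc_c and nest_4 below 0.008 m and z of disc_c in the frame of nest_4 between -0.003 and 0.004 m)) and ((horizontal distance between spindle_1 and disc_c below 0.006 m and z of spindle_1 in the frame of disc_c between -0.029 and -0.0225 m) or (horizontal distance between spindle_2 and disc_c below 0.006 m and z of spindle_2 in the frame of disc_c between -0.029 and -0.0225 m) or (horizontal distance between spindle_3 and disc_c below 0.006 m and z of spindle_3 in the frame of disc_c between -0.029 and -0.0225 m) or (horizontal distance between spindle_4 and disc_c below 0.006 m and z of spindle_4 in the frame of disc_c between -0.029 and -0.0225 m)) and ((horizontal distance between disc_d and nest_1 below 0.008 m and z of disc_d in the frame of nest_1 between -0.003 and 0.004 m) or (horizontal distance between disc_d and nest_2 below 0.008 m and z of disc_d in the frame of nest_2 between -0.003 and 0.004 m) or (horizontal distance between disc_d and nest_3 below 0.008 m and z of disc_d in the frame of nest_3 between -0.003 and 0.004 m) or (horizontal distance between disc_d and nest_4 below 0.008 m and z of disc_d in the frame of nest_4 between -0.003 and 0.004 m)) and ((horizontal distance between spindle_1 and disc_d below 0.006 m and z of spindle_1 in the frame of disc_d between -0.029 and -0.0225 m) or (horizontal distance between spindle_2 and disc_d below 0.006 m and z of spindle_2 in the frame of disc_d between -0.029 and -0.0225 m) or (horizontal distance between spindle_3 and disc_d below 0.006 m and z of spindle_3 in the frame of disc_d between -0.029 and -0.0225 m) or (horizontal distance between spindle_4 and disc_d below 0.006 m and z of spindle_4 in the frame of disc_d between -0.029 and -0.0225 m)) and x of disc_b in the frame of reject_tray between -0.075 and 0.075 m and y of disc_b in the frame of reject_tray between -0.06 and 0.06 m and z of each of disc_b, disc_e in the frame of reject_tray below 0.04 m and x of disc_e in the frame of reject_tray between -0.075 and 0.075 m and y of disc_e in the frame of reject_tray between -0.06 and 0.06 m and ((horizontal distance between spindle_1 and slot_1 below 0.005 m and z of spindle_1 in the frame of slot_1 below -0.035 m) or (horizontal distance between spindle_1 and slot_2 below 0.005 m and z of spindle_1 in the frame of slot_2 below -0.035 m) or (horizontal distance between spindle_1 and slot_3 below 0.005 m and z of spindle_1 in the frame of slot_3 below -0.035 m) or (horizontal distance between spindle_1 and slot_4 below 0.005 m and z of spindle_1 in the frame of slot_4 below -0.035 m) or (horizontal distance between spindle_1 and nest_1 below 0.01 m and z of spindle_1 in the frame of nest_1 below -0.02 m) or (horizontal distance between spindle_1 and nest_2 below 0.01 m and z of spindle_1 in the frame of nest_2 below -0.02 m) or (horizontal distance between spindle_1 and nest_3 below 0.01 m and z of spindle_1 in the frame of nest_3 below -0.02 m) or (horizontal distance between spindle_1 and nest_4 below 0.01 m and z of spindle_1 in the frame of nest_4 below -0.02 m)) and angle between each of spindle_1, spindle_2, spindle_3, spindle_4's own z axis and vertical below 0.12 rad and ((horizontal distance between spindle_2 and slot_1 below 0.005 m and z of spindle_2 in the frame of slot_1 below -0.035 m) or (horizontal distance between spindle_2 and slot_2 below 0.005 m and z of spindle_2 in the frame of slot_2 below -0.035 m) or (horizontal distance between spindle_2 and slot_3 below 0.005 m and z of spindle_2 in the frame of slot_3 below -0.035 m) or (horizontal distance between spindle_2 and slot_4 below 0.005 m and z of spindle_2 in the frame of slot_4 below -0.035 m) or (horizontal distance between spindle_2 and nest_1 below 0.01 m and z of spindle_2 in the frame of nest_1 below -0.02 m) or (horizontal distance between spindle_2 and nest_2 below 0.01 m and z of spindle_2 in the frame of nest_2 below -0.02 m) or (horizontal distance between spindle_2 and nest_3 below 0.01 m and z of spindle_2 in the frame of nest_3 below -0.02 m) or (horizontal distance between spindle_2 and nest_4 below 0.01 m and z of spindle_2 in the frame of nest_4 below -0.02 m)) and ((horizontal distance between spindle_3 and slot_1 below 0.005 m and z of spindle_3 in the frame of slot_1 below -0.035 m) or (horizontal distance between spindle_3 and slot_2 below 0.005 m and z of spindle_3 in the frame of slot_2 below -0.035 m) or (horizontal distance between spindle_3 and slot_3 below 0.005 m and z of spindle_3 in the frame of slot_3 below -0.035 m) or (horizontal distance between spindle_3 and slot_4 below 0.005 m and z of spindle_3 in the frame of slot_4 below -0.035 m) or (horizontal distance between spindle_3 and nest_1 below 0.01 m and z of spindle_3 in the frame of nest_1 below -0.02 m) or (horizontal distance between spindle_3 and nest_2 below 0.01 m and z of spindle_3 in the frame of nest_2 below -0.02 m) or (horizontal distance between spindle_3 and nest_3 below 0.01 m and z of spindle_3 in the frame of nest_3 below -0.02 m) or (horizontal distance between spindle_3 and nest_4 below 0.01 m and z of spindle_3 in the frame of nest_4 below -0.02 m)) and ((horizontal distance between spindle_4 and slot_1 below 0.005 m and z of spindle_4 in the frame of slot_1 below -0.035 m) or (horizontal distance between spindle_4 and slot_2 below 0.005 m and z of spindle_4 in the frame of slot_2 below -0.035 m) or (horizontal distance between spindle_4 and slot_3 below 0.005 m and z of spindle_4 in the frame of slot_3 below -0.035 m) or (horizontal distance between spindle_4 and slot_4 below 0.005 m and z of spindle_4 in the frame of slot_4 below -0.035 m) or (horizontal distance between spindle_4 and nest_1 below 0.01 m and z of spindle_4 in the frame of nest_1 below -0.02 m) or (horizontal distance between spindle_4 and nest_2 below 0.01 m and z of spindle_4 in the frame of nest_2 below -0.02 m) or (horizontal distance between spindle_4 and nest_3 below 0.01 m and z of spindle_4 in the frame of nest_3 below -0.02 m) or (horizontal distance between spindle_4 and nest_4 below 0.01 m and z of spindle_4 in the frame of nest_4 below -0.02 m))); the robot touches nothing.
It fails at once if the pigment jar is pushed more than 40 mm or tipped over (distance of pigment_jar from where it was at the start of the episode above 0.04 m or angle between pigment_jar's own z axis and vertical above 0.7 rad).
It fails at once if the dye bottle is pushed more than 40 mm or tipped over (distance of dye_bottle from where it was at the start of the episode above 0.04 m or angle between dye_bottle's own z axis and vertical above 0.7 rad).
Of disc_a, disc_c, disc_d only 2 to 3 are there at a start; the rules pass over those that are not, and their reading is None.
Of disc_b, disc_e only 1 to 2 are there at a start; the rules pass over those that are not, and their reading is None.
At some moment in a run one of disc_a, disc_b, disc_c, disc_d, disc_e may be knocked a few centimetres aside while the robot is not near it.
It also fails if it takes over 210 s, if anything falls off the work surface, if the arm or the gripper's body presses on something with over 40 N, if the wrist force passes 120 N, or if a joint passes its speed limit or range.

## Working session

There is one attempt and no reset: what is moved stays moved. The work goes in short steps, Python scripts to look and compute and a tool call to move; the robot and the scene stay as the last step left them, time stands still between calls to the robot, and variables do not carry over. Pictures are saved under pics/ and viewed, at most 14 in all, crops included, and the job is handed in when it is done.

Besides the shell and the picture viewer there is one more tool, called after "Request:" by a JSON object that holds its "api" and its "payload". apply_moves: Moves the arm, as the interface text tells. Its arguments: {"type":"object","properties":{"delta_pos":{"type":"array"},"dr":{"type":"array"},"jaw":{"type":"array"},"force":{"type":"number"}},"required":["delta_pos","dr","jaw"]}

```bash
mkdir -p pics; ls; cat > h.py <<'E'
import numpy as np, cv2
from cell import telemetry, eyes, job
from scipy.spatial.transform import Rotation as R
def snap(n,f):
    s=telemetry.observe(); im=eyes.read_camera(n); cv2.imwrite(f'pics/{f}.png',im[:,:,::-1]); return im,s
def cam(n,s=None):
    m=eyes.camera_model(n); f=200/np.tan(np.radians(m['vertical_fov'])/2)
    if 'hand_eye' in m:
        T=np.eye(4);T[:3,:3]=R.from_euler('xyz',s['tool_rot']).as_matrix();T[:3,3]=s['tool_pos']
        C=T@np.array(m['hand_eye']); return f,m['cx'],m['cy'],C[:3,:3],C[:3,3]
    Rc=R.from_rotvec(m['rvec']).as_matrix(); return f,m['cx'],m['cy'],Rc.T,-Rc.T@np.array(m['tvec'])
def ray(c,u,v):
    f,cx,cy,A,o=c; d=A@np.array([(u-cx)/f,(v-cy)/f,1]); return o,d/np.linalg.norm(d)
def atz(c,u,v,z):
    o,d=ray(c,u,v); return o+d*(z-o[2])/d[2]
def tri(rs):
    M=sum(np.eye(3)-np.outer(d,d) for o,d in rs); b=sum((np.eye(3)-np.outer(d,d))@o for o,d in rs); p=np.linalg.solve(M,b)
    return p,[np.linalg.norm((np.eye(3)-np.outer(d,d))@(p-o)) for o,d in rs]
def proj(c,p):
    f,cx,cy,A,o=c; q=A.T@(np.array(p)-o); return np.array([cx+f*q[0]/q[2],cy+f*q[1]/q[2]])
E
python3 - <<'E'
from h import *
np.set_printoptions(precision=3,suppress=True)
a,s=snap('scene','scene0');b,_=snap('side','side0')
for n in('scene','side','wrist'):
    m=eyes.camera_model(n);print(n,{k:v for k,v in m.items() if k in('vertical_fov','cx','cy','hand_eye','distortion')}, m.keys()); c=cam(n,s);print(c[4],c[3][:,2])
print(s)
E
```

```text
pics
scene {'vertical_fov': 46.31876608929017, 'cx': 320.4876101649693, 'cy': 204.3589472894352} dict_keys(['vertical_fov', 'cx', 'cy', 'rvec', 'tvec'])
[0.879 0.646 0.956] [-0.331 -0.529 -0.781]
side {'vertical_fov': 43.67173165500827, 'cx': 322.3764551923682, 'cy': 200.92279802185965} dict_keys(['vertical_fov', 'cx', 'cy', 'rvec', 'tvec'])
[ 0.203 -0.89   0.778] [ 0.235  0.763 -0.602]
wrist {'vertical_fov': 66.917301295345, 'cx': 319.89907772247597, 'cy': 198.58482070288818, 'hand_eye': array([[-0.001, -0.952, -0.306,  0.083],
       [ 1.   , -0.001, -0.   , -0.001],
       [ 0.   , -0.306,  0.952, -0.184],
       [ 0.   ,  0.   ,  0.   ,  1.   ]])} dict_keys(['vertical_fov', 'cx', 'cy', 'hand_eye'])
[ 0.251 -0.468  0.384] [-0.29  -0.099 -0.952]
{'time': 0.0, 'qpos': array([-1.382,  0.343,  1.525,  0.   ,  1.275, -0.146]), 'qvel': array([ 0.   ,  0.002, -0.001,  0.001,  0.001,  0.001]), 'joint_efforts': array([  0.   , -43.124, -24.422,   0.072,   0.056,  -0.   ]), 'tool_pos': array([ 0.172, -0.495,  0.2  ]), 'tool_rot': array([-3.14 , -0.   ,  0.335]), 'contact_force': array([ 0.213, -0.092,  0.288]), 'torque': array([-0.025,  0.011,  0.034]), 'grip_force': 0.0, 'opening': 0.09184228603409596}
```

View pics/scene0.png

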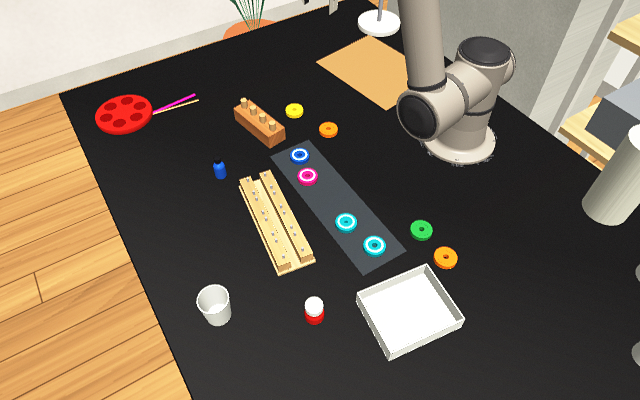

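View pics/side0.png

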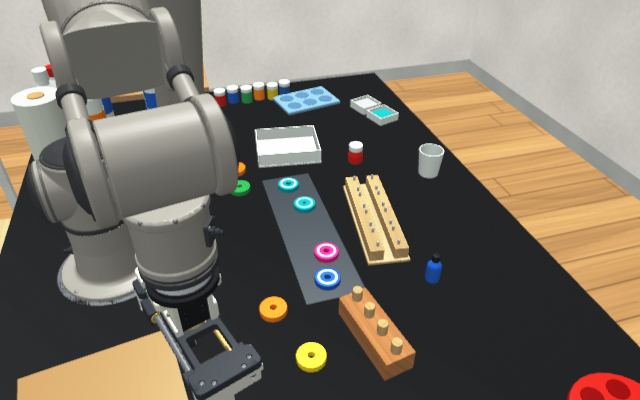

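The scene shows four job discs: blue (299,155), pink (307,176) and two teal (345,222), (374,245). The rack is near (277,222), the stand at (260,122), the tray at (410,310), the jar at (314,310) and the bottle at (220,170). The orange, yellow and green discs are decoys. I'll enlarge both views.

```bash
python3 - <<'E'
from h import *
np.set_printoptions(precision=4,suppress=True)
for n,(x0,y0,w,h) in {'scene':(220,90,190,190),'side':(255,165,170,215)}.items():
    im=cv2.imread(f'pics/{n}0.png')[y0:y0+h,x0:x0+w]; k=3.15 if n=='scene' else 2.75
    im=cv2.resize(im,None,fx=k,fy=k,interpolation=cv2.INTER_CUBIC); cv2.imwrite(f'pics/{n}0c.png',im)
# discs by colour
out={}
for n in('scene','side'):
    im=cv2.imread(f'pics/{n}0.png'); hsv=cv2.cvtColor(im,cv2.COLOR_BGR2HSV); c=cam(n)
    for col,(lo,hi) in {'teal':(80,98),'blue':(100,120),'pink':(150,172)}.items():
        m=((hsv[...,0]>=lo)&(hsv[...,0]<=hi)&(hsv[...,1]>120)&(hsv[...,2]>80)).astype(np.uint8)
        m=cv2.morphologyEx(m,cv2.MORPH_CLOSE,np.ones((3,3)))
        for ct in cv2.findContours(m,cv2.RETR_EXTERNAL,cv2.CHAIN_APPROX_NONE)[0]:
            if 120<cv2.contourArea(ct)<1500:
                x,y,w,h=cv2.boundingRect(ct); u,v=x+w/2-.5,y+h/2-.5
                print(n,col,(u,v),w,h,atz(c,u,v,.008))
E
```

```text
scene teal (374.0, 246.0) 23 23 [0.4364 0.1816 0.008 ]
scene teal (345.5, 223.0) 22 21 [0.4561 0.0874 0.008 ]
scene blue (219.5, 169.5) 14 18 [ 0.6477 -0.2502  0.008 ]
scene blue (299.5, 156.0) 20 17 [ 0.4343 -0.177   0.008 ]
scene pink (307.0, 176.5) 21 18 [ 0.4567 -0.0989  0.008 ]
side teal (304.0, 204.0) 23 17 [0.4555 0.0867 0.008 ]
side teal (288.0, 184.5) 21 16 [0.4368 0.1817 0.008 ]
side blue (327.0, 278.0) 27 23 [ 0.435  -0.1775  0.008 ]
side blue (433.0, 271.5) 17 24 [ 0.661  -0.2232  0.008 ]
side blue (150.0, 100.0) 13 17 [0.0961 0.8112 0.008 ]
side pink (326.0, 252.0) 25 21 [ 0.4567 -0.0995  0.008 ]
```

View pics/scene0c.png

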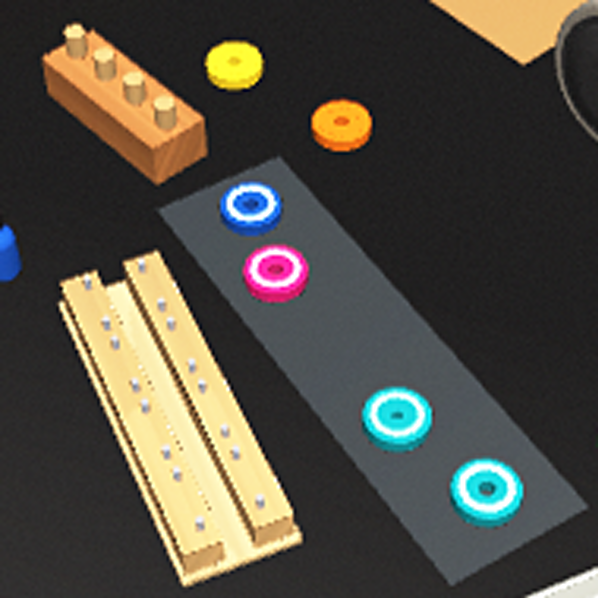

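View pics/side0c.png

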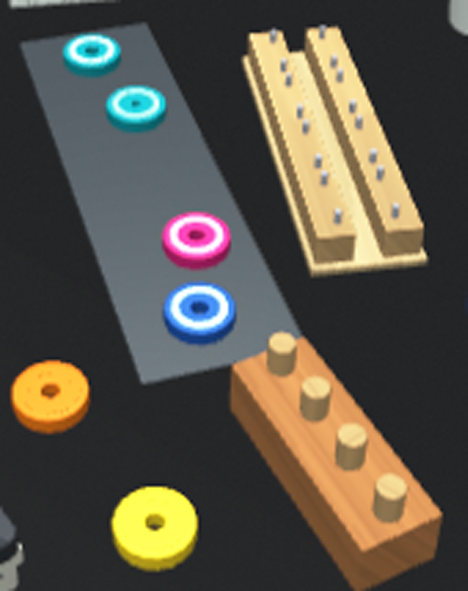

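```bash
python3 - <<'E'
from h import *
from scipy.optimize import least_squares
np.set_printoptions(precision=4,suppress=True)
S=lambda l:[(220+x/3.15,90+y/3.15) for x,y in l]; D=lambda l:[(255+x/2.75,165+y/2.75) for x,y in l]
sL=S([(87,281),(106,321),(114,341),(134,382),(145,404),(165,451),(176,472),(199,521)]);sR=S([(141,264),(161,302),(170,322),(191,365),(202,383),(224,430),(235,451),(260,500)])
dL=D([(273,34),(283,64),(288,78),(299,110),(305,126),(318,160),(324,177),(337,214)])[::-1];dR=D([(322,31),(333,60),(338,74),(352,105),(358,121),(373,155),(380,172),(395,210)])[::-1]
cs,cd=cam('scene'),cam('side')
P=[tri([ray(cs,*a),ray(cd,*b)]) for a,b in zip(sL+sR,dR+dL)]
P3=np.array([p for p,_ in P]);print('res',max(max(r) for _,r in P));print('zmean',P3[:,2].mean(),P3[:,2].std())
k=33.7e-3/2**.5; ny=np.array([-105,-35,35,105])*1e-3
M=np.array([(sx*k,y+t*k) for sx in(1,-1) for y in ny for t in(-1,1)])
def f(p):
    c,s=np.cos(p[2]),np.sin(p[2]); return (M@np.array([[c,s],[-s,c]])+p[:2]-P3[:,:2]).ravel()
r=least_squares(f,[.55,0,0]);x=r.x;print('rack',x,'rms',np.sqrt((r.fun**2).mean()))
c,s=np.cos(x[2]),np.sin(x[2]);print('nests',np.c_[0*ny,ny]@np.array([[c,s],[-s,c]])+x[:2])
H=np.array([tri([ray(cs,*a),ray(cd,*b)])[0] for a,b in zip(S([(75,30),(104,53),(133,78),(165,103)]),D([(390,481),(351,430),(316,383),(283,340)]))])
print('heads',H,np.linalg.norm(np.diff(H,axis=0),axis=1))
print('tray scene',[atz(cs,*p,.042)[:2] for p in[(357,298),(430,265),(464,318),(390,358)]])
print('tray side',[atz(cd,*p,.042)[:2] for p in[(255,129),(318,126),(321,160),(258,165)]])
print('jar',tri([ray(cs,314,300),ray(cd,355,145)]),'bottle',tri([ray(cs,219,162),ray(cd,435,258)]))
E
```

```text
res 0.0011711751637538221
zmean 0.04303417473533186 0.00041775547603174935
rack [ 0.6038 -0.0157 -0.1419] rms 0.0004301794006241602
nests [[ 0.589  -0.1196]
 [ 0.5989 -0.0503]
 [ 0.6088  0.019 ]
 [ 0.6187  0.0883]]
heads [[ 0.4862 -0.4102  0.0721]
 [ 0.4782 -0.366   0.0721]
 [ 0.4713 -0.3217  0.0711]
 [ 0.4631 -0.2776  0.0701]] [0.0449 0.0449 0.0448]
tray scene [array([0.5627, 0.287 ]), array([0.3754, 0.3075]), array([0.3997, 0.4444]), array([0.5827, 0.4296])]
tray side [array([0.3993, 0.4454]), array([0.5878, 0.4115]), array([0.5411, 0.2231]), array([0.3702, 0.2458])]
jar (array([0.6482, 0.2485, 0.0579]), [np.float64(0.00039151023982981873), np.float64(0.0003915102398298477)]) bottle (array([ 0.6514, -0.2307,  0.0573]), [np.float64(0.0023232139829122587), np.float64(0.002323213982912195)])
```

Request:
{"api": "apply_moves", "payload": {"delta_pos": [[0.375, 0.7, 0.1], [0.375, 0.7, 0.1], [0.375, 0.7, 0.1], [0.375, 0.7, 0.1], [0.375, 0.7, 0.1], [0.375, 0.7, 0.1], [0.375, 0.7, 0.1], [0.375, 0.7, 0.1]], "dr": [[0, 0, 1], [0, 0, 1], [0, 0, 1], [0, 0, 1], [0, 0, 1], [0, 0, 1], [0, 0, 1], [0, 0, 1]], "jaw": [1, 1, 1, 1, 1, 1, 1, 1]}}

```text
time: 0.77
tool_pos: [0.3232, -0.2129, 0.2414]
tool_rot: [-3.142, -0.001, 0.836]
contact_force: [0.3, -1.0, 0.6]
opening: 0.092
grip_force: 0.0
```

Request:
{"api": "apply_moves", "payload": {"delta_pos": [[0.375, 0.7, 0], [0.375, 0.7, 0], [0.375, 0.7, 0], [0.375, 0.7, 0], [0.375, 0.7, 0], [0.375, 0.7, 0], [0.375, 0.7, 0], [0.375, 0.7, 0]], "dr": [[0, 0, 1], [0, 0, 1], [0, 0, 1], [0, 0, 1], [0, 0, 1], [0, 0, 1], [0, 0, 1], [0, 0, 1]], "jaw": [1, 1, 1, 1, 1, 1, 1, 1]}}

```text
time: 1.43
tool_pos: [0.4734, 0.0676, 0.2407]
tool_rot: [-3.141, -0.001, 1.337]
contact_force: [0.6, -0.8, -0.1]
opening: 0.0918
grip_force: 0.0
```

```bash
python3 - <<'E'
from h import *
snap('wrist','w0')
im=cv2.imread('pics/w0.png');cv2.imwrite('pics/w0b.png',cv2.resize(im,(800,500),interpolation=cv2.INTER_CUBIC))
import json;s=telemetry.observe();json.dump({k:list(map(float,s[k])) for k in('tool_pos','tool_rot')},open('w0.json','w'))
E
```

```text
(no output)
```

View pics/w0b.png

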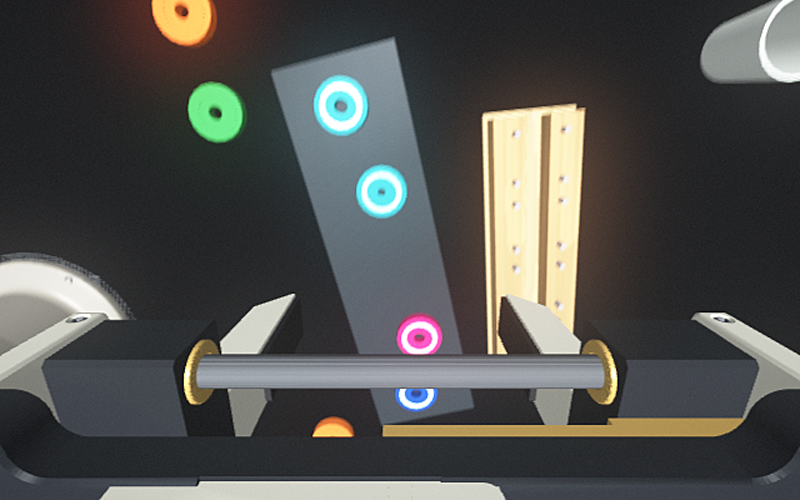

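The wrist view shows the far teal (341,105), pink (419,337) and blue (415,395) discs with wide holes, and the nearer teal (382,191) with a narrow one. I'll start with the narrow teal.

Request:
{"api": "apply_moves", "payload": {"delta_pos": [[-0.0425, 0.05, -0.2], [-0.0425, 0.05, -0.4], [-0.0425, 0.05, -0.45], [-0.0425, 0.05, -0.45], [-0.0425, 0.05, -0.45], [-0.0425, 0.05, -0.45]], "dr": [[0, 0, 0.184], [0, 0, 0.184], [0, 0, 0.184], [0, 0, 0.184], [0, 0, 0.184], [0, 0, 0.184]], "jaw": [1, 1, 1, 1, 1, 1]}}

```text
time: 1.98
tool_pos: [0.4518, 0.0842, 0.0572]
tool_rot: [-3.132, 0.002, 1.427]
contact_force: [-0.3, -0.4, 0.3]
opening: 0.0918
grip_force: 0.0
```

```bash
cat w0.json; python3 - <<'E'
from h import *
im,s=snap('wrist','w1'); print(s['time'],s['tool_pos'],s['tool_rot'],s['contact_force'])
E
```

```text
{"tool_pos": [0.47470455137804907, 0.06993858850523116, 0.24049524280788243], "tool_rot": [3.141443519375957, -0.0028879781665822613, 1.338299390986504]}1.9833 [0.45182696 0.08419268 0.0571638 ] [-3.13248940e+00  1.51677596e-03  1.42714559e+00] [-0.29798984 -0.35225846  0.2500668 ]
```

View pics/w1.png

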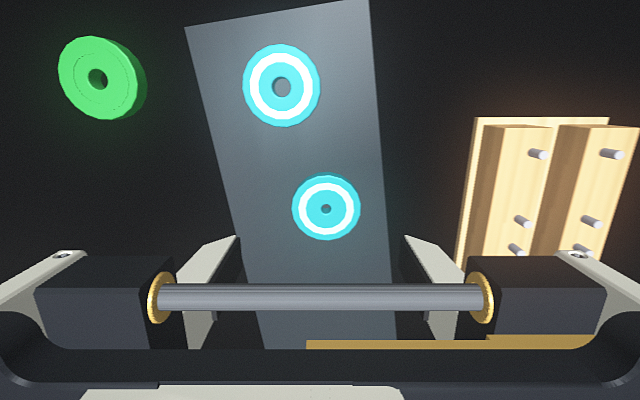

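The near teal hole (326,208) is about 11 px of 68, and the far one (282,86) about 19 of 78, so the near disc is narrow. Descending to grip it.

Request:
{"api": "apply_moves", "payload": {"delta_pos": [[0, 0.0075, -0.07], [0, 0.0075, -0.1325], [0, 0.0075, -0.1325], [0, 0.0075, -0.1325], [0, 0.0075, -0.1325], [0, 0.0075, -0.1325], [0, 0.0075, -0.1325], [0, 0.0075, -0.1325]], "dr": [[0, 0, 0], [0, 0, 0], [0, 0, 0], [0, 0, 0], [0, 0, 0], [0, 0, 0], [0, 0, 0], [0, 0, 0]], "jaw": [1, 1, 1, 0.5, 0.5, 0.5, 0.5, 0.5], "force": 15}}

```text
time: 2.7
tool_pos: [0.4563, 0.0871, 0.0092]
tool_rot: [3.139, -0.0, 1.427]
contact_force: [0.7, 0.7, 0.9]
opening: 0.0633
grip_force: 0.0
```

```bash
python3 - <<'E'
from h import *
for i in range(3):
    eyes.read_camera('wrist'); s=telemetry.observe(); print(s['time'],s['tool_pos'],s['tool_rot'],s['contact_force'],s['opening'],s['grip_force'])
E
```

```text
2.75 [0.45607348 0.08712794 0.0089003 ] [ 3.13992317e+00 -2.74459912e-04  1.42671621e+00] [-0.34262165 -0.40345258 -0.34782446] 0.059173402388515185 0.0
2.8 [0.4559307  0.08713504 0.00868221] [ 3.14028040e+00 -1.85084770e-04  1.42681208e+00] [ 0.26877833 -1.18528871 -0.27872508] 0.055343076147286945 0.0
2.85 [0.45577389 0.08714514 0.0085009 ] [ 3.14069750e+00 -1.29181023e-04  1.42681739e+00] [-0.40047502 -0.15381301  0.39083401] 0.05094006668286892 0.0
```

Request:
{"api": "apply_moves", "payload": {"delta_pos": [[0, 0, 0], [0, 0, 0], [0, 0, 0], [0, 0, 0]], "dr": [[0, 0, 0], [0, 0, 0], [0, 0, 0], [0, 0, 0]], "jaw": [0.5, 0.5, 0.5, 0.5]}}

```text
time: 3.18
tool_pos: [0.4555, 0.0871, 0.008]
tool_rot: [-3.142, 0.0, 1.427]
contact_force: [-0.3, 0.2, 0.4]
opening: 0.046
grip_force: 0.0
```

```bash
python3 - <<'E'
from h import *
for i in range(2):
    im,s=snap('wrist','w2'); print(s['time'],s['tool_pos'],s['tool_rot'],s['contact_force'],s['opening'],s['grip_force'])
E
```

```text
3.1833 [0.45547831 0.08713713 0.00798775] [-3.14151448e+00  1.52672097e-05  1.42673163e+00] [-0.32430483  0.24511629  0.39387421] 0.046011184344709265 0.0
3.2333 [0.45545316 0.08714119 0.00797592] [-3.14145715e+00  4.70632300e-05  1.42679825e+00] [-0.06357261  0.16745888 -0.32633001] 0.04566276628377351 0.0
```

View pics/w2.png

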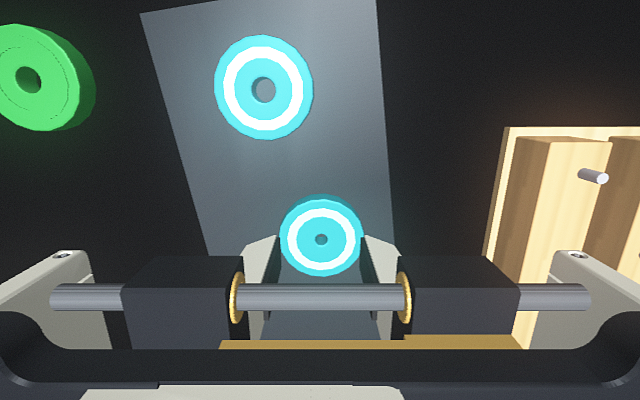

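The teal disc centre is at (321,238), and the fingers have closed short of it on the -y side. I'll re-measure it.

```bash
python3 - <<'E'
from h import *
np.set_printoptions(precision=4,suppress=True)
s=telemetry.observe();c=cam('wrist',s)
print('near',atz(c,321,238,.014),'far',atz(c,264,88,.014),'tcp px',proj(c,s['tool_pos']))
s1=dict(tool_pos=[0.452,0.0842,0.0572],tool_rot=[-3.132,.0015,1.427]);c1=cam('wrist',s1)
print('near',tri([ray(c,321,238),ray(c1,326,208)]),'far',tri([ray(c,264,88),ray(c1,282,86)]))
for n in('scene','side'):
    im,_=snap(n,n+'1');c=cam(n);hsv=cv2.cvtColor(im,cv2.COLOR_RGB2HSV);m=((hsv[...,0]>=80)&(hsv[...,0]<=98)&(hsv[...,1]>120)&(hsv[...,2]>80)).astype(np.uint8)
    for ct in cv2.findContours(cv2.morphologyEx(m,cv2.MORPH_CLOSE,np.ones((3,3))),cv2.RETR_EXTERNAL,cv2.CHAIN_APPROX_NONE)[0]:
        x,y,w,h=cv2.boundingRect(ct)
        if w*h>150: print(n,w,h,atz(c,x+w/2-.5,y+h/2-.5,.008))
E
```

```text
near [0.4555 0.0873 0.014 ] far [0.4374 0.1816 0.014 ] tcp px [320.9352 234.3155]
near (array([0.4556, 0.0853, 0.0099]), [np.float64(0.0003892372867297662), np.float64(0.000389237286729712)]) far (array([0.4399, 0.1805, 0.0294]), [np.float64(0.00015086796618543003), np.float64(0.00015086796618549793)])
scene 23 23 [0.4364 0.1816 0.008 ]
scene 22 21 [0.4561 0.0874 0.008 ]
side 23 17 [0.4555 0.0867 0.008 ]
side 20 10 [0.8406 0.503  0.008 ]
```

```bash
python3 - <<'E'
import cv2
im=cv2.imread('pics/w2.png')[180:360,220:420];cv2.imwrite('pics/w2c.png',cv2.resize(im,None,fx=3.3,fy=3.3,interpolation=cv2.INTER_CUBIC))
E
```

```text
(no output)
```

View pics/w2c.png

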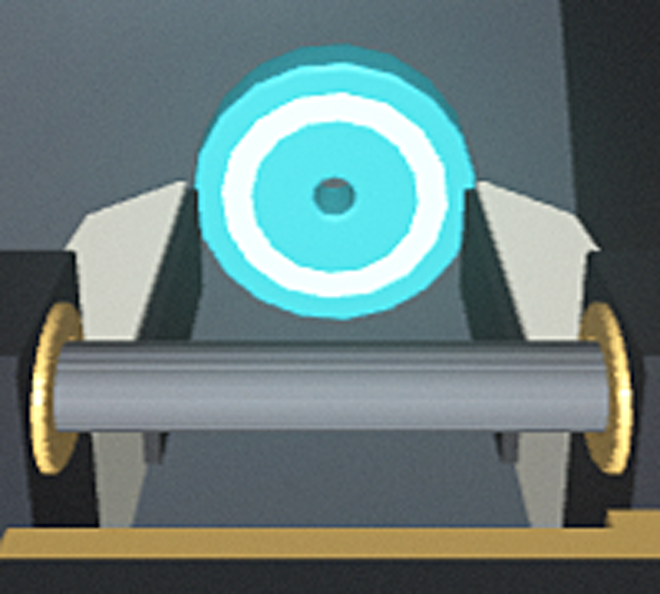

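The finger tips, at crop (195,190) and (470,190), are just touching the disc. The pad faces seem to stand proud of the tips, so I'll close further.

Request:
{"api": "apply_moves", "payload": {"delta_pos": [[0, 0, -0.0075], [0, 0, -0.0075], [0, 0, -0.0075], [0, 0, -0.0075], [0, 0, -0.0075], [0, 0, -0.0075]], "dr": [[0, 0, 0], [0, 0, 0], [0, 0, 0], [0, 0, 0], [0, 0, 0], [0, 0, 0]], "jaw": [0.5, 0.5, 0.3, 0.3, 0.3, 0.3], "force": 15}}

```text
time: 3.88
tool_pos: [0.4556, 0.0871, 0.0051]
tool_rot: [3.141, 0.0, 1.427]
contact_force: [-0.3, 0.3, -0.5]
opening: 0.0284
grip_force: 0.0
```

```bash
python3 - <<'E'
from h import *
im,s=snap('wrist','w3'); print(s['time'],s['tool_pos'],s['opening'],s['grip_force'])
im=cv2.imread('pics/w3.png')[150:370,170:470];cv2.imwrite('pics/w3c.png',cv2.resize(im,None,fx=2.6,fy=2.6,interpolation=cv2.INTER_CUBIC))
E
```

```text
3.8833 [0.45559867 0.08712928 0.00507702] 0.02838859434788619 0.0
```

View pics/w3c.png

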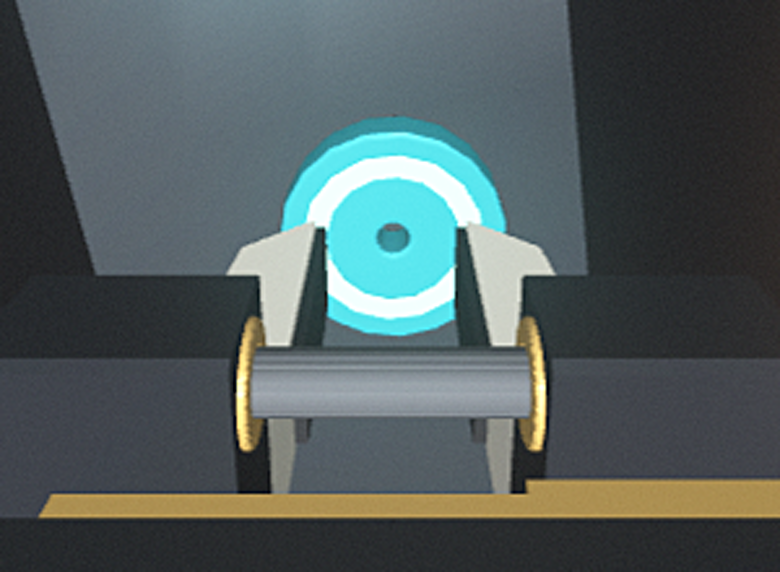

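In this view the finger tips lie over the disc: they hide its rim at (320,225) and (460,225), and the 51 px gap for 28 mm puts them about 28 mm short of the reported TCP. I'll open, go lower with a margin, and check by grip.

Request:
{"api": "apply_moves", "payload": {"delta_pos": [[0, 0, 0], [0, 0, 0], [0, 0, 0], [0, 0, 0], [0, 0, 0], [0, 0, 0], [0, 0, 0], [0, 0, 0]], "dr": [[0, 0, 0], [0, 0, 0], [0, 0, 0], [0, 0, 0], [0, 0, 0], [0, 0, 0], [0, 0, 0], [0, 0, 0]], "jaw": [0.9, 0.9, 0.9, 0.9, 0.9, 0.9, 0.9, 0.9]}}

```text
time: 4.6
tool_pos: [0.4555, 0.0872, 0.005]
tool_rot: [3.141, -0.0, 1.427]
contact_force: [-1.1, -0.3, -0.3]
opening: 0.0765
grip_force: 0.0
```

Request:
{"api": "apply_moves", "payload": {"delta_pos": [[0, 0, 0], [0, 0, -0.015], [0, 0, -0.03], [0, 0, -0.045], [0, 0, -0.055], [0, 0, -0.055], [0, 0, -0.055], [0, 0, -0.055]], "dr": [[0, 0, 0], [0, 0, 0], [0, 0, 0], [0, 0, 0], [0, 0, 0], [0, 0, 0], [0, 0, 0], [0, 0, 0]], "jaw": [0.9, 0.9, 0.9, 0.9, 0.9, 0.9, 0.9, 0.9]}}

```text
time: 5.27
tool_pos: [0.4556, 0.0871, -0.017]
tool_rot: [-3.142, 0.0, 1.427]
contact_force: [-0.1, -0.3, 0.0]
opening: 0.0826
grip_force: 0.0
```

Request:
{"api": "apply_moves", "payload": {"delta_pos": [[0, 0, 0], [0, 0, 0], [0, 0, 0], [0, 0, 0], [0, 0, 0], [0, 0, 0], [0, 0, 0], [0, 0, 0]], "dr": [[0, 0, 0], [0, 0, 0], [0, 0, 0], [0, 0, 0], [0, 0, 0], [0, 0, 0], [0, 0, 0], [0, 0, 0]], "jaw": [0.4, 0.4, 0.4, 0.4, 0.4, 0.4, 0.4, 0.4], "force": 15}}

```text
time: 5.93
tool_pos: [0.4556, 0.0871, -0.0168]
tool_rot: [3.141, -0.0, 1.427]
contact_force: [0.6, 0.1, 1.5]
opening: 0.0557
grip_force: 15.0
```

Gripped: opening 55.7 mm at 15 N. The tips really are short of the reported TCP, so with a disc on the table the TCP sits at z = -0.017. Taking this one to the tray.

Request:
{"api": "apply_moves", "payload": {"delta_pos": [[0, 0, 0.08], [0, 0, 0.18], [0.01, 0.08, 0.25], [0.02, 0.18, 0.25], [0.03, 0.28, 0.25], [0.04, 0.38, 0.25], [0.05, 0.48, 0.25], [0.06, 0.58, 0.25]], "dr": [[0, 0, 0], [0, 0, 0], [0, 0, 0], [0, 0, 0], [0, 0, 0], [0, 0, 0], [0, 0, 0], [0, 0, 0]], "jaw": [0.4, 0.4, 0.4, 0.4, 0.4, 0.4, 0.4, 0.4]}}

```text
time: 6.6
tool_pos: [0.4792, 0.3211, 0.083]
tool_rot: [3.142, 0.0, 1.427]
contact_force: [-0.0, -0.6, -0.4]
opening: 0.0556
grip_force: 15.0
```

Request:
{"api": "apply_moves", "payload": {"delta_pos": [[0, 0.08, 0], [0, 0.115, 0], [0, 0.115, -0.08], [0, 0.115, -0.16], [0, 0.115, -0.225], [0, 0.115, -0.225], [0, 0.115, -0.225]], "dr": [[0, 0, 0], [0, 0, 0], [0, 0, 0], [0, 0, 0], [0, 0, 0], [0, 0, 0], [0, 0, 0]], "jaw": [0.4, 0.4, 0.4, 0.4, 0.4, 0.4, 0.4]}}

```text
time: 7.18
tool_pos: [0.4785, 0.3646, -0.008]
tool_rot: [-3.139, 0.002, 1.427]
contact_force: [-0.6, 0.0, 0.4]
opening: 0.0558
grip_force: 15.0
```

Request:
{"api": "apply_moves", "payload": {"delta_pos": [[0, 0, 0], [0, 0, 0], [0, 0, 0], [0, 0, 0], [0, 0, 0.05], [0, 0, 0.15], [0, 0, 0.25], [0, -0.05, 0.25]], "dr": [[0, 0, 0], [0, 0, 0], [0, 0, 0], [0, 0, 0], [0, 0, 0], [0, 0, 0], [0, 0, 0], [0, 0, 0]], "jaw": [0.9, 0.9, 0.9, 0.9, 0.9, 0.9, 0.9, 0.9]}}

```text
time: 7.85
tool_pos: [0.4839, 0.3498, 0.102]
tool_rot: [3.129, -0.011, 1.429]
contact_force: [1.8, 0.1, 1.3]
opening: 0.0828
grip_force: 0.0
```

Request:
{"api": "apply_moves", "payload": {"delta_pos": [[-0.03, -0.1, 0], [-0.06, -0.2, 0], [-0.09, -0.3, 0], [-0.107, -0.4085, 0], [-0.107, -0.4085, -0.08], [-0.107, -0.4085, -0.15], [-0.107, -0.4085, -0.15]], "dr": [[0, 0, 0], [0, 0, 0], [0, 0, 0], [0, 0, 0], [0, 0, 0], [0, 0, 0], [0, 0, 0]], "jaw": [0.9, 0.9, 0.9, 0.9, 0.9, 0.9, 0.9]}}

```text
time: 8.43
tool_pos: [0.4341, 0.1802, 0.0304]
tool_rot: [-3.136, 0.002, 1.425]
contact_force: [-1.5, -0.7, -0.5]
opening: 0.0823
grip_force: 0.0
```

```bash
cat > disc.py <<'E'
from h import *
import sys
np.set_printoptions(precision=4,suppress=True)
s=telemetry.observe();print(s['time'],s['tool_pos'],s['tool_rot'])
B={'teal':(80,98),'blue':(100,120),'pink':(150,172)}
for n in('scene','side'):
    im,_=snap(n,n+'_t%d'%(s['time']*10));c=cam(n);hsv=cv2.cvtColor(im,cv2.COLOR_RGB2HSV)
    for k,(a,b) in B.items():
        m=((hsv[...,0]>=a)&(hsv[...,0]<=b)&(hsv[...,1]>120)&(hsv[...,2]>80)).astype(np.uint8)
        for ct in cv2.findContours(cv2.morphologyEx(m,cv2.MORPH_CLOSE,np.ones((3,3))),cv2.RETR_EXTERNAL,cv2.CHAIN_APPROX_NONE)[0]:
            x,y,w,h=cv2.boundingRect(ct);p=atz(c,x+w/2-.5,y+h/2-.5,.008)
            if w*h>100 and .3<p[0]<.7: print(n,k,w,h,p[:2],'rack',atz(c,x+w/2-.5,y+h/2-.5,.044)[:2])
E
python3 disc.py
```

```text
8.4333 [0.4341 0.1802 0.0304] [-3.136   0.0023  1.4248]
scene teal 26 24 [0.4772 0.3644] rack [0.4924 0.3751]
scene teal 23 23 [0.4364 0.1816] rack [0.4532 0.1992]
scene blue 14 18 [ 0.6477 -0.2502] rack [ 0.6564 -0.2162]
scene blue 20 17 [ 0.4343 -0.177 ] rack [ 0.4512 -0.1458]
scene pink 21 18 [ 0.4567 -0.0989] rack [ 0.4727 -0.0707]
scene pink 44 20 [ 0.6501 -0.5911] rack [ 0.6588 -0.5442]
side teal 21 16 [0.4368 0.1817] rack [0.4258 0.1315]
side teal 18 6 [0.486  0.3915] rack [0.4728 0.3315]
side blue 27 23 [ 0.435  -0.1775] rack [ 0.4241 -0.2108]
side blue 17 24 [ 0.661  -0.2232] rack [ 0.6395 -0.2544]
side blue 12 12 [0.3745 0.7538] rack [0.3665 0.6769]
side pink 25 21 [ 0.4567 -0.0995] rack [ 0.4449 -0.1365]
```

The narrow disc is in the tray at (0.477, 0.364). Next, the good teal goes to nest 4.

Request:
{"api": "apply_moves", "payload": {"delta_pos": [[0, 0, -0.06], [0, 0, -0.125], [0, 0, -0.125], [0, 0, -0.125], [0, 0, -0.125], [0, 0, -0.125], [0, 0, -0.125], [0, 0, -0.125]], "dr": [[0, 0, 0], [0, 0, 0], [0, 0, 0], [0, 0, 0], [0, 0, 0], [0, 0, 0], [0, 0, 0], [0, 0, 0]], "jaw": [0.9, 0.9, 0.9, 0.4, 0.4, 0.4, 0.4, 0.4], "force": 15}}

```text
time: 9.2
tool_pos: [0.4375, 0.182, -0.0158]
tool_rot: [3.139, -0.001, 1.427]
contact_force: [-1.5, 1.1, 6.0]
opening: 0.055
grip_force: 15.0
```

Request:
{"api": "apply_moves", "payload": {"delta_pos": [[0, 0, 0], [0, 0, 0], [0, 0, 0], [0, 0, 0.08], [0, 0, 0.16], [0, 0, 0.25], [0, 0, 0.25], [0, 0, 0.25]], "dr": [[0, 0, 0], [0, 0, 0], [0, 0, 0], [0, 0, 0], [0, 0, 0], [0, 0, 0], [0, 0, 0], [0, 0, 0]], "jaw": [0.4, 0.4, 0.4, 0.4, 0.4, 0.4, 0.4, 0.4]}}

```text
time: 9.87
tool_pos: [0.4381, 0.1821, 0.085]
tool_rot: [3.137, -0.002, 1.427]
contact_force: [-0.2, -0.1, -1.6]
opening: 0.0554
grip_force: 15.0
```

Request:
{"api": "apply_moves", "payload": {"delta_pos": [[0.09, -0.05, 0], [0.18, -0.09, 0], [0.27, -0.14, 0], [0.36, -0.19, 0], [0.45, -0.23, 0], [0.45, -0.23, -0.04], [0.45, -0.23, -0.06], [0.45, -0.23, -0.06]], "dr": [[0, 0, 0], [0, 0, 0], [0, 0, 0], [0, 0, 0], [0, 0, 0], [0, 0, 0], [0, 0, 0], [0, 0, 0]], "jaw": [0.4, 0.4, 0.4, 0.4, 0.4, 0.4, 0.4, 0.4]}}

```text
time: 10.53
tool_pos: [0.6134, 0.0896, 0.0548]
tool_rot: [-3.133, 0.001, 1.426]
contact_force: [-0.7, 0.4, -0.8]
opening: 0.055
grip_force: 15.0
```

Request:
{"api": "apply_moves", "payload": {"delta_pos": [[0, 0, 0], [0, 0, 0], [0, 0, 0], [0, 0, 0]], "dr": [[0, 0, 0], [0, 0, 0], [0, 0, 0], [0, 0, 0]], "jaw": [0.4, 0.4, 0.4, 0.4]}}

```text
time: 10.87
tool_pos: [0.6167, 0.0903, 0.0599]
tool_rot: [3.14, -0.0, 1.428]
contact_force: [-0.5, -1.1, 0.1]
opening: 0.0551
grip_force: 15.0
```

Request:
{"api": "apply_moves", "payload": {"delta_pos": [[0.005, -0.004, 0], [0.005, -0.004, -0.03], [0.005, -0.004, -0.06], [0.005, -0.004, -0.0975], [0.005, -0.004, -0.0975], [0.005, -0.004, -0.0975], [0.005, -0.004, -0.0975]], "dr": [[0, 0, 0], [0, 0, 0], [0, 0, 0], [0, 0, 0], [0, 0, 0], [0, 0, 0], [0, 0, 0]], "jaw": [0.4, 0.4, 0.4, 0.4, 0.4, 0.4, 0.4]}}

```text
time: 11.45
tool_pos: [0.6182, 0.0881, 0.0196]
tool_rot: [-3.14, 0.0, 1.427]
contact_force: [-1.0, 0.1, -0.6]
opening: 0.0555
grip_force: 15.0
```

Request:
{"api": "apply_moves", "payload": {"delta_pos": [[0, 0, 0], [0, 0, 0], [0, 0, 0], [0, 0, 0.03], [0, 0, 0.08], [0, 0, 0.16], [0, 0, 0.22], [0, 0, 0.22]], "dr": [[0, 0, 0], [0, 0, 0], [0, 0, 0], [0, 0, 0], [0, 0, 0], [0, 0, 0], [0, 0, 0], [0, 0, 0]], "jaw": [0.9, 0.9, 0.9, 0.9, 0.9, 0.9, 0.9, 0.9]}}

```text
time: 12.12
tool_pos: [0.6221, 0.0883, 0.1151]
tool_rot: [3.131, -0.002, 1.427]
contact_force: [1.2, -0.2, 0.1]
opening: 0.0826
grip_force: 0.0
```

```bash
python3 disc.py
```

```text
12.1167 [0.6221 0.0883 0.1151] [ 3.1306 -0.0018  1.4269]
scene teal 26 24 [0.4772 0.3644] rack [0.4924 0.3751]
scene teal 24 22 [0.6081 0.0647] rack [0.6184 0.0867]
scene blue 14 18 [ 0.6477 -0.2502] rack [ 0.6564 -0.2162]
scene blue 9 14 [ 0.4181 -0.1738] rack [ 0.4356 -0.1427]
scene pink 43 20 [ 0.6488 -0.5903] rack [ 0.6575 -0.5434]
side teal 21 16 [0.6402 0.1379] rack [0.6197 0.0898]
side teal 18 10 [0.4819 0.3744] rack [0.4688 0.3152]
side blue 27 23 [ 0.435  -0.1775] rack [ 0.4241 -0.2108]
side blue 17 24 [ 0.661  -0.2232] rack [ 0.6395 -0.2544]
side blue 12 12 [0.3745 0.7538] rack [0.3665 0.6769]
side pink 25 21 [ 0.4567 -0.0995] rack [ 0.4449 -0.1365]
```

Request:
{"api": "apply_moves", "payload": {"delta_pos": [[-0.07, -0.08, 0], [-0.14, -0.16, 0], [-0.21, -0.24, 0], [-0.28, -0.32, 0], [-0.35, -0.4, 0], [-0.405, -0.468, 0], [-0.405, -0.468, -0.1], [-0.405, -0.468, -0.2]], "dr": [[0, 0, 0], [0, 0, 0], [0, 0, 0], [0, 0, 0], [0, 0, 0], [0, 0, 0], [0, 0, 0], [0, 0, 0]], "jaw": [0.9, 0.9, 0.9, 0.9, 0.9, 0.9, 0.9, 0.9]}}

```text
time: 12.88
tool_pos: [0.4569, -0.1014, 0.0287]
tool_rot: [3.136, 0.001, 1.423]
contact_force: [1.3, 0.4, -0.5]
opening: 0.0822
grip_force: 0.0
```

Request:
{"api": "apply_moves", "payload": {"delta_pos": [[0, 0, 0], [0, 0, -0.05], [0, 0, -0.11], [0, 0, -0.11], [0, 0, -0.11], [0, 0, -0.11], [0, 0, -0.11], [0, 0, -0.11]], "dr": [[0, 0, 0], [0, 0, 0], [0, 0, 0], [0, 0, 0], [0, 0, 0], [0, 0, 0], [0, 0, 0], [0, 0, 0]], "jaw": [0.9, 0.9, 0.9, 0.9, 0.4, 0.4, 0.4, 0.4]}}

```text
time: 13.55
tool_pos: [0.4576, -0.0993, -0.0145]
tool_rot: [3.139, 0.001, 1.427]
contact_force: [-0.6, 0.4, -0.0]
opening: 0.0605
grip_force: 0.0
```

Request:
{"api": "apply_moves", "payload": {"delta_pos": [[0, 0, 0], [0, 0, 0], [0, 0, 0], [0, 0, 0], [0, 0, 0.08], [0, 0, 0.16], [0, 0, 0.22], [0, 0, 0.22]], "dr": [[0, 0, 0], [0, 0, 0], [0, 0, 0], [0, 0, 0], [0, 0, 0], [0, 0, 0], [0, 0, 0], [0, 0, 0]], "jaw": [0.4, 0.4, 0.4, 0.4, 0.4, 0.4, 0.4, 0.4]}}

```text
time: 14.22
tool_pos: [0.4595, -0.1001, 0.0766]
tool_rot: [3.133, 0.002, 1.427]
contact_force: [1.6, -0.5, 0.8]
opening: 0.0548
grip_force: 15.0
```

Request:
{"api": "apply_moves", "payload": {"delta_pos": [[0.08, 0.06, 0], [0.16, 0.12, 0], [0.24, 0.18, 0], [0.32, 0.24, 0], [0.3805, 0.295, 0], [0.3805, 0.295, 0], [0.3805, 0.295, 0], [0.3805, 0.295, -0.04]], "dr": [[0, 0, 0], [0, 0, 0], [0, 0, 0], [0, 0, 0], [0, 0, 0], [0, 0, 0], [0, 0, 0], [0, 0, 0]], "jaw": [0.4, 0.4, 0.4, 0.4, 0.4, 0.4, 0.4, 0.4]}}

```text
time: 14.88
tool_pos: [0.6101, 0.0188, 0.0578]
tool_rot: [3.138, 0.0, 1.428]
contact_force: [1.0, -0.6, -0.5]
opening: 0.0547
grip_force: 15.0
```

Request:
{"api": "apply_moves", "payload": {"delta_pos": [[0, 0, 0], [0, 0, 0], [0, 0, -0.03], [0, 0, -0.06], [0, 0, -0.0875], [0, 0, -0.0875], [0, 0, -0.0875], [0, 0, -0.0875]], "dr": [[0, 0, 0], [0, 0, 0], [0, 0, 0], [0, 0, 0], [0, 0, 0], [0, 0, 0], [0, 0, 0], [0, 0, 0]], "jaw": [0.4, 0.4, 0.4, 0.4, 0.4, 0.4, 0.4, 0.4]}}

```text
time: 15.55
tool_pos: [0.6088, 0.0189, 0.0211]
tool_rot: [-3.141, 0.0, 1.427]
contact_force: [0.4, -0.2, 0.1]
opening: 0.0551
grip_force: 15.0
```

Request:
{"api": "apply_moves", "payload": {"delta_pos": [[0, 0, 0], [0, 0, 0], [0, 0, 0], [0, 0, 0.03], [0, 0, 0.08], [0, 0, 0.16], [0, 0, 0.22], [0, 0, 0.22]], "dr": [[0, 0, 0], [0, 0, 0], [0, 0, 0], [0, 0, 0], [0, 0, 0], [0, 0, 0], [0, 0, 0], [0, 0, 0]], "jaw": [0.9, 0.9, 0.9, 0.9, 0.9, 0.9, 0.9, 0.9]}}

```text
time: 16.22
tool_pos: [0.6123, 0.0187, 0.1159]
tool_rot: [3.131, -0.001, 1.427]
contact_force: [1.1, -0.5, 0.8]
opening: 0.0829
grip_force: 0.0
```

```bash
python3 disc.py
```

```text
16.2167 [0.6123 0.0187 0.1159] [ 3.1306 -0.0006  1.4269]
scene teal 26 24 [0.4772 0.3644] rack [0.4924 0.3751]
scene teal 24 22 [0.6081 0.0647] rack [0.6184 0.0867]
scene blue 13 18 [ 0.6488 -0.2509] rack [ 0.6576 -0.2169]
scene pink 23 21 [ 0.5982 -0.006 ] rack [0.6089 0.0188]
scene pink 43 20 [ 0.6488 -0.5903] rack [ 0.6575 -0.5434]
side teal 21 16 [0.6402 0.1379] rack [0.6197 0.0898]
side teal 18 10 [0.4819 0.3744] rack [0.4688 0.3152]
side blue 27 23 [ 0.435  -0.1775] rack [ 0.4241 -0.2108]
side blue 17 24 [ 0.661  -0.2232] rack [ 0.6395 -0.2544]
side blue 12 12 [0.3745 0.7538] rack [0.3665 0.6769]
side pink 23 17 [0.6286 0.0634] rack [0.6087 0.0188]
```

Request:
{"api": "apply_moves", "payload": {"delta_pos": [[-0.07, -0.08, 0], [-0.14, -0.16, 0], [-0.21, -0.24, 0], [-0.28, -0.32, 0], [-0.35, -0.4, 0], [-0.435, -0.491, 0], [-0.435, -0.491, -0.05], [-0.435, -0.491, -0.1]], "dr": [[0, 0, 0], [0, 0, 0], [0, 0, 0], [0, 0, 0], [0, 0, 0], [0, 0, 0], [0, 0, 0], [0, 0, 0]], "jaw": [0.85, 0.85, 0.85, 0.85, 0.85, 0.85, 0.85, 0.85]}}

```text
time: 16.98
tool_pos: [0.4328, -0.1797, 0.0688]
tool_rot: [3.141, 0.001, 1.423]
contact_force: [0.6, 0.0, -0.0]
opening: 0.078
grip_force: 0.0
```

```bash
python3 -c "
from h import *
print(atz(cam('scene'),328,129,.007),atz(cam('side'),273,309,.007))"
```

```text
[ 0.30479961 -0.22930745  0.007     ] [ 0.30691392 -0.22778888  0.007     ]
```

Request:
{"api": "apply_moves", "payload": {"delta_pos": [[0, 0, -0.07], [0, 0, -0.14], [0, 0, -0.2125], [0, 0, -0.2125], [0, 0, -0.2125], [0, 0, -0.2125], [0, 0, -0.2125], [0, 0, -0.2125]], "dr": [[0, 0, 0], [0, 0, 0], [0, 0, 0], [0, 0, 0], [0, 0, 0], [0, 0, 0], [0, 0, 0], [0, 0, 0]], "jaw": [0.85, 0.85, 0.85, 0.85, 0.4, 0.4, 0.4, 0.4]}}

```text
time: 17.65
tool_pos: [0.4359, -0.178, -0.0145]
tool_rot: [3.139, 0.001, 1.427]
contact_force: [0.1, 0.2, 1.1]
opening: 0.0558
grip_force: 7.0
```

Request:
{"api": "apply_moves", "payload": {"delta_pos": [[0, 0, 0], [0, 0, 0], [0, 0, 0], [0, 0, 0], [0, 0, 0.08], [0, 0, 0.16], [0, 0, 0.22], [0, 0, 0.22]], "dr": [[0, 0, 0], [0, 0, 0], [0, 0, 0], [0, 0, 0], [0, 0, 0], [0, 0, 0], [0, 0, 0], [0, 0, 0]], "jaw": [0.4, 0.4, 0.4, 0.4, 0.4, 0.4, 0.4, 0.4]}}

```text
time: 18.32
tool_pos: [0.4376, -0.179, 0.0768]
tool_rot: [3.133, 0.004, 1.427]
contact_force: [1.1, -1.3, -0.2]
opening: 0.0548
grip_force: 15.0
```

Request:
{"api": "apply_moves", "payload": {"delta_pos": [[0.08, 0.06, 0], [0.16, 0.12, 0], [0.24, 0.18, 0], [0.32, 0.24, 0], [0.4105, 0.318, 0], [0.4105, 0.318, 0], [0.4105, 0.318, 0], [0.4105, 0.318, -0.04]], "dr": [[0, 0, 0], [0, 0, 0], [0, 0, 0], [0, 0, 0], [0, 0, 0], [0, 0, 0], [0, 0, 0], [0, 0, 0]], "jaw": [0.4, 0.4, 0.4, 0.4, 0.4, 0.4, 0.4, 0.4]}}

```text
time: 18.98
tool_pos: [0.6004, -0.0504, 0.0578]
tool_rot: [3.137, 0.001, 1.428]
contact_force: [-0.2, 0.0, -0.5]
opening: 0.0551
grip_force: 15.0
```

Request:
{"api": "apply_moves", "payload": {"delta_pos": [[0, 0, 0], [0, 0, 0], [0, 0, -0.03], [0, 0, -0.06], [0, 0, -0.0875], [0, 0, -0.0875], [0, 0, -0.0875], [0, 0, -0.0875]], "dr": [[0, 0, 0], [0, 0, 0], [0, 0, 0], [0, 0, 0], [0, 0, 0], [0, 0, 0], [0, 0, 0], [0, 0, 0]], "jaw": [0.4, 0.4, 0.4, 0.4, 0.4, 0.4, 0.4, 0.4]}}

```text
time: 19.65
tool_pos: [0.5992, -0.0506, 0.0216]
tool_rot: [3.141, 0.0, 1.426]
contact_force: [1.0, 0.6, -0.8]
opening: 0.0555
grip_force: 15.0
```

Request:
{"api": "apply_moves", "payload": {"delta_pos": [[0, 0, 0], [0, 0, 0], [0, 0, 0], [0, 0, 0.03], [0, 0, 0.08], [0, 0, 0.16], [0, 0, 0.25], [0, 0, 0.25]], "dr": [[0, 0, 0], [0, 0, 0], [0, 0, 0], [0, 0, 0], [0, 0, 0], [0, 0, 0], [0, 0, 0], [0, 0, 0]], "jaw": [0.9, 0.9, 0.9, 0.9, 0.7, 0.7, 0.5, 0.5]}}

```text
time: 20.32
tool_pos: [0.6032, -0.051, 0.1295]
tool_rot: [3.128, 0.001, 1.427]
contact_force: [0.8, -0.2, 0.3]
opening: 0.0598
grip_force: 0.0
```

```bash
python3 disc.py|grep -v "0.6[0-9]* -0.5"
```

```text
20.3167 [ 0.6032 -0.051   0.1295] [3.1282 0.0009 1.427 ]
scene teal 26 24 [0.4772 0.3644] rack [0.4924 0.3751]
scene teal 24 22 [0.6081 0.0647] rack [0.6184 0.0867]
scene blue 23 20 [ 0.5881 -0.0782] rack [ 0.5991 -0.0507]
scene blue 14 18 [ 0.6492 -0.2468] rack [ 0.6579 -0.2129]
scene pink 23 21 [ 0.5982 -0.006 ] rack [0.6089 0.0188]
side teal 21 16 [0.6402 0.1379] rack [0.6197 0.0898]
side teal 18 10 [0.4819 0.3744] rack [0.4688 0.3152]
side blue 17 24 [ 0.661  -0.2232] rack [ 0.6395 -0.2544]
side blue 23 18 [ 0.619  -0.0092] rack [ 0.5995 -0.0505]
side blue 12 12 [0.3745 0.7538] rack [0.3665 0.6769]
side pink 23 17 [0.6286 0.0634] rack [0.6087 0.0188]
```

All three good discs are centred in nests 2, 3 and 4. Next is the nearest spindle.

Request:
{"api": "apply_moves", "payload": {"delta_pos": [[-0.05, -0.09, 0], [-0.1, -0.18, 0], [-0.15, -0.27, 0], [-0.21, -0.36, 0], [-0.27, -0.45, 0], [-0.32, -0.54, 0], [-0.3395, -0.568, 0], [-0.3395, -0.568, 0]], "dr": [[0, 0, 0], [0, 0, 0], [0, 0, 0], [0, 0, 0], [0, 0, 0], [0, 0, 0], [0, 0, 0], [0, 0, 0]], "jaw": [0.5, 0.5, 0.5, 0.5, 0.5, 0.5, 0.5, 0.5]}}

```text
time: 21.08
tool_pos: [0.4606, -0.2803, 0.1201]
tool_rot: [-3.139, -0.0, 1.422]
contact_force: [-0.3, -0.3, 0.5]
opening: 0.0459
grip_force: 0.0
```

Request:
{"api": "apply_moves", "payload": {"delta_pos": [[0, 0, 0], [0, 0, -0.04], [0, 0, -0.09], [0, 0, -0.14], [0, 0, -0.19], [0, 0, -0.2225], [0, 0, -0.2225], [0, 0, -0.2225]], "dr": [[0, 0, 0], [0, 0, 0], [0, 0, 0], [0, 0, 0], [0, 0, 0], [0, 0, 0], [0, 0, 0], [0, 0, 0]], "jaw": [0.5, 0.5, 0.5, 0.5, 0.5, 0.5, 0.5, 0.5]}}

```text
time: 21.75
tool_pos: [0.4635, -0.2758, 0.0314]
tool_rot: [-3.14, -0.001, 1.429]
contact_force: [-0.3, 0.1, 0.7]
opening: 0.0458
grip_force: 0.0
```

Request:
{"api": "apply_moves", "payload": {"delta_pos": [[0, 0, 0], [0, 0, 0], [0, 0, 0], [0, 0, 0], [0, 0, 0], [0, 0, 0], [0, 0, 0], [0, 0, 0]], "dr": [[0, 0, 0], [0, 0, 0], [0, 0, 0], [0, 0, 0], [0, 0, 0], [0, 0, 0], [0, 0, 0], [0, 0, 0]], "jaw": [0.1, 0.1, 0.1, 0.1, 0.1, 0.1, 0.1, 0.1], "force": 15}}

```text
time: 22.42
tool_pos: [0.4636, -0.2777, 0.0326]
tool_rot: [3.141, 0.0, 1.427]
contact_force: [-1.0, 1.2, 6.2]
opening: 0.0192
grip_force: 15.0
```

```bash
python3 - <<'E'
from h import *
im,s=snap('wrist','w4'); print(s['time'],s['tool_pos'],s['tool_rot'],s['contact_force'],s['opening'],s['grip_force'])
im=cv2.imread('pics/w4.png')[150:370,170:470];cv2.imwrite('pics/w4c.png',cv2.resize(im,None,fx=2.6,fy=2.6,interpolation=cv2.INTER_CUBIC))
E
```

```text
22.4167 [ 0.46363645 -0.27769533  0.03259613] [3.14057373e+00 4.52572427e-04 1.42666952e+00] [-1.04136804  1.18140889  6.22665136] 0.01922020571093798 15.003312528133392
```

View pics/w4c.png

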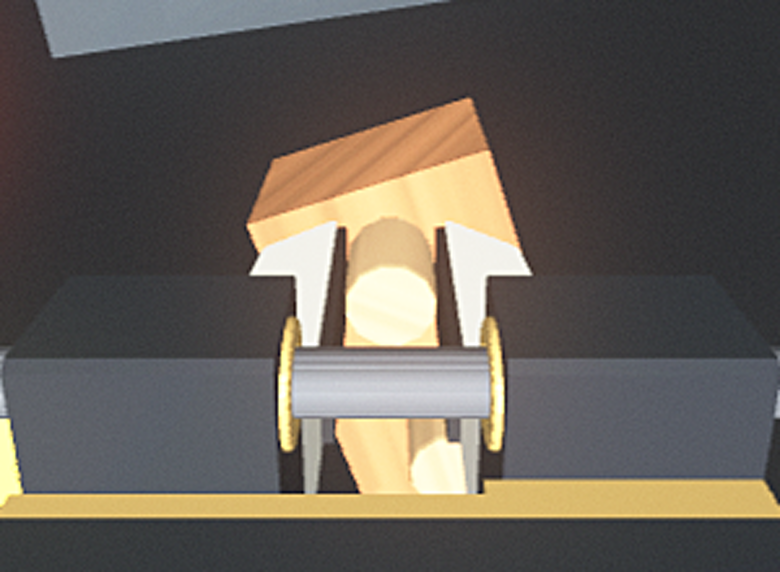

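The spindle head is held between the fingers (crop (392,300)), opening 19 mm. I'll carry it over nest 2.

Request:
{"api": "apply_moves", "payload": {"delta_pos": [[0, 0, 0.05], [0, 0, 0.12], [0, 0, 0.19], [0, 0, 0.25], [0.05, 0.09, 0.25], [0.1, 0.18, 0.25], [0.15, 0.26, 0.25], [0.2, 0.34, 0.25]], "dr": [[0, 0, 0], [0, 0, 0], [0, 0, 0], [0, 0, 0], [0, 0, 0], [0, 0, 0], [0, 0, 0], [0, 0, 0]], "jaw": [0.1, 0.1, 0.1, 0.1, 0.1, 0.1, 0.1, 0.1]}}

```text
time: 23.13
tool_pos: [0.5437, -0.1401, 0.132]
tool_rot: [-3.141, 0.0, 1.426]
contact_force: [0.6, -0.5, -0.7]
opening: 0.0194
grip_force: 15.0
```

Request:
{"api": "apply_moves", "payload": {"delta_pos": [[0.05, 0.08, 0], [0.1, 0.16, 0], [0.14, 0.2275, 0], [0.14, 0.2275, 0], [0.14, 0.2275, -0.05], [0.14, 0.2275, -0.1], [0.14, 0.2275, -0.1], [0.14, 0.2275, -0.1]], "dr": [[0, 0, 0], [0, 0, 0], [0, 0, 0], [0, 0, 0], [0, 0, 0], [0, 0, 0], [0, 0, 0], [0, 0, 0]], "jaw": [0.1, 0.1, 0.1, 0.1, 0.1, 0.1, 0.1, 0.1]}}

```text
time: 23.8
tool_pos: [0.5982, -0.0508, 0.0911]
tool_rot: [-3.139, -0.0, 1.426]
contact_force: [0.3, -0.4, 0.9]
opening: 0.0187
grip_force: 15.0
```

```bash
python3 - <<'E'
from h import *
im,s=snap('wrist','w5'); print(s['time'],s['tool_pos'],s['tool_rot'],s['contact_force'],s['opening'],s['grip_force'])
a,_=snap('scene','sc5');b,_=snap('side','sd5')
A=cv2.resize(a[150:260,235:335],None,fx=4,fy=4,interpolation=cv2.INTER_CUBIC);B=cv2.resize(b[160:270,330:430],None,fx=4,fy=4,interpolation=cv2.INTER_CUBIC)
cv2.imwrite('pics/c5.png',np.hstack([A,B])[:,:,::-1])
E
```

```text
23.8 [ 0.59822785 -0.05077186  0.09108283] [-3.13850992e+00 -3.36453305e-05  1.42639948e+00] [ 0.28249313 -0.39516431  0.8689008 ] 0.01871508250943538 14.999920427799225
```

View pics/c5.png

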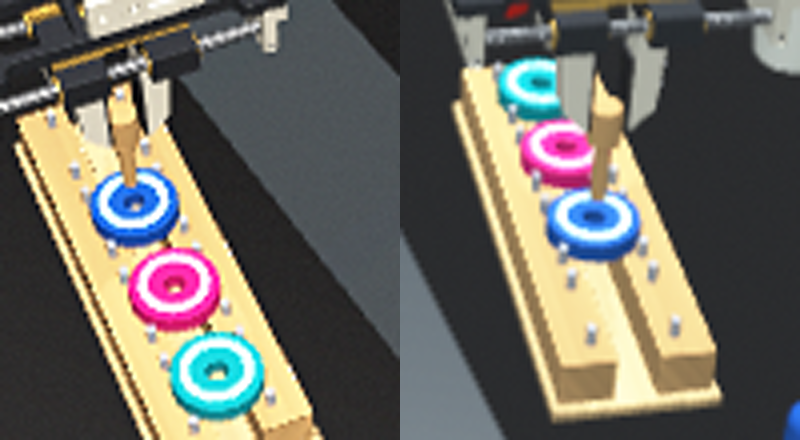

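The crops show the spindle held over the blue disc, foot at crop (130,187) and (598,197). I'll check where the foot is.

```bash
python3 - <<'E'
from h import *
np.set_printoptions(precision=4,suppress=True)
cs,cd=cam('scene'),cam('side')
print('foot',tri([ray(cs,267.5,196.5),ray(cd,379.5,209)]),'hole',tri([ray(cs,235+135/4,150+203/4),ray(cd,330+193/4,160+215/4)]))
for p in([.599,-.0505,.065],[.599,-.0505,.104],[.599,-.0505,.05]):
  a,b=proj(cs,p),proj(cd,p);print(p,(a-[235,150])*4,(b-[330,160])*4+[400,0])
E
```

```text
foot (array([ 0.6   , -0.0509,  0.0638]), [np.float64(0.001372206946576951), np.float64(0.0013722069465772805)]) hole (array([ 0.5989, -0.049 ,  0.0484]), [np.float64(0.0012987476567642776), np.float64(0.0012987476567642312)])
[0.599, -0.0505, 0.065] [129.3034 184.7826] [593.9837 194.0294]
[0.599, -0.0505, 0.104] [123.4206 143.502 ] [599.2136 140.0724]
[0.599, -0.0505, 0.05] [131.4843 200.0869] [592.028  214.2069]
```

Request:
{"api": "apply_moves", "payload": {"delta_pos": [[0, 0, -0.02], [0, 0, -0.04], [0, 0, -0.06], [0, 0, -0.08], [0, 0, -0.1], [0, 0, -0.12], [0, 0, -0.1325], [0, 0, -0.1325]], "dr": [[0, 0, 0], [0, 0, 0], [0, 0, 0], [0, 0, 0], [0, 0, 0], [0, 0, 0], [0, 0, 0], [0, 0, 0]], "jaw": [0.1, 0.1, 0.1, 0.1, 0.1, 0.1, 0.1, 0.1]}}

```text
time: 24.62
tool_pos: [0.5989, -0.0503, 0.0379]
tool_rot: [-3.14, -0.0, 1.427]
contact_force: [-0.3, -0.2, -1.2]
opening: 0.0196
grip_force: 15.0
```

It went in with no resistance. Release and retreat to the second spindle at (.4713,-.3217).

Request:
{"api": "apply_moves", "payload": {"delta_pos": [[0, 0, 0], [0, 0, 0], [0, 0, 0], [0, 0, 0], [0, 0, 0.04], [0, 0, 0.1], [0, 0, 0.16], [0, 0, 0.205]], "dr": [[0, 0, 0], [0, 0, 0], [0, 0, 0], [0, 0, 0], [0, 0, 0], [0, 0, 0], [0, 0, 0], [0, 0, 0]], "jaw": [0.5, 0.5, 0.5, 0.5, 0.5, 0.5, 0.5, 0.5]}}

```text
time: 25.28
tool_pos: [0.5999, -0.0506, 0.1231]
tool_rot: [3.14, 0.0, 1.427]
contact_force: [0.6, 0.3, -0.4]
opening: 0.0457
grip_force: 0.0
```

Request:
{"api": "apply_moves", "payload": {"delta_pos": [[-0.04, -0.085, 0], [-0.08, -0.17, 0], [-0.12, -0.26, 0], [-0.16, -0.35, 0], [-0.2, -0.44, 0], [-0.25, -0.53, 0], [-0.29, -0.62, 0], [-0.32, -0.678, 0]], "dr": [[0, 0, 0], [0, 0, 0], [0, 0, 0], [0, 0, 0], [0, 0, 0], [0, 0, 0], [0, 0, 0], [0, 0, 0]], "jaw": [0.5, 0.5, 0.5, 0.5, 0.5, 0.5, 0.5, 0.5]}}

```text
time: 25.95
tool_pos: [0.4697, -0.3249, 0.1214]
tool_rot: [3.141, 0.001, 1.425]
contact_force: [0.1, -0.6, 0.3]
opening: 0.0459
grip_force: 0.0
```

```bash
python3 - <<'E'
from h import *
s=telemetry.observe();print(s['time'],s['tool_pos'])
a,_=snap('scene','sc6');b,_=snap('side','sd6')
A=cv2.resize(a[130:270,230:330],None,fx=4,fy=4,interpolation=cv2.INTER_CUBIC);B=cv2.resize(b[160:300,330:430],None,fx=4,fy=4,interpolation=cv2.INTER_CUBIC)
cv2.imwrite('pics/c6.png',np.hstack([A,B])[:,:,::-1])
E
```

```text
25.95 [ 0.46969311 -0.32494398  0.12140254]
```

View pics/c6.png

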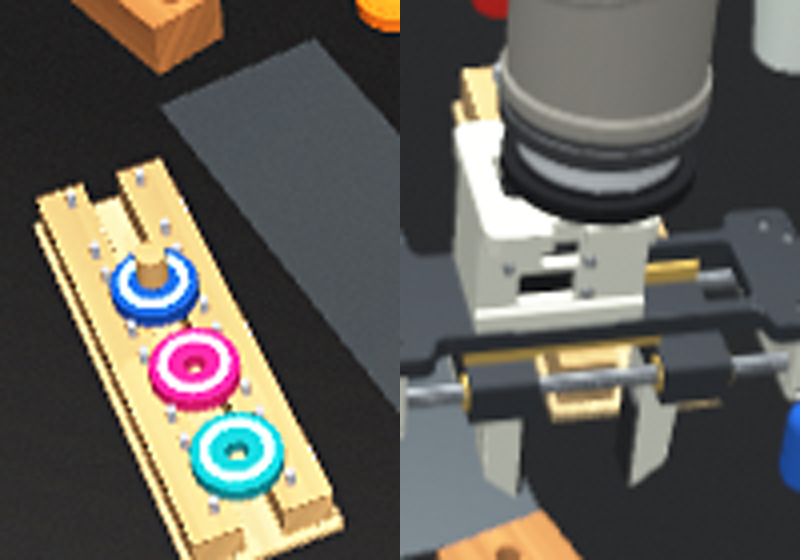

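The first top is seated (head at crop (150,268) on the blue disc). Taking the second spindle to the pink disc in nest 3.

Request:
{"api": "apply_moves", "payload": {"delta_pos": [[0, 0, 0], [0, 0, 0], [0, 0, -0.05], [0, 0, -0.1], [0, 0, -0.16], [0, 0, -0.2225], [0, 0, -0.2225], [0, 0, -0.2225]], "dr": [[0, 0, 0], [0, 0, 0], [0, 0, 0], [0, 0, 0], [0, 0, 0], [0, 0, 0], [0, 0, 0], [0, 0, 0]], "jaw": [0.5, 0.5, 0.5, 0.5, 0.5, 0.5, 0.5, 0.5]}}

```text
time: 26.72
tool_pos: [0.4714, -0.3199, 0.0314]
tool_rot: [-3.139, -0.002, 1.429]
contact_force: [0.7, -0.9, 0.0]
opening: 0.0458
grip_force: 0.0
```

Request:
{"api": "apply_moves", "payload": {"delta_pos": [[0, 0, 0], [0, 0, 0], [0, 0, 0], [0, 0, 0], [0, 0, 0], [0, 0, 0], [0, 0, 0], [0, 0, 0]], "dr": [[0, 0, 0], [0, 0, 0], [0, 0, 0], [0, 0, 0], [0, 0, 0], [0, 0, 0], [0, 0, 0], [0, 0, 0]], "jaw": [0.1, 0.1, 0.1, 0.1, 0.1, 0.1, 0.1, 0.1]}}

```text
time: 27.38
tool_pos: [0.4718, -0.322, 0.033]
tool_rot: [3.14, 0.001, 1.427]
contact_force: [-0.7, 0.9, 7.0]
opening: 0.0194
grip_force: 15.0
```

Request:
{"api": "apply_moves", "payload": {"delta_pos": [[0, 0, 0.05], [0, 0, 0.12], [0, 0, 0.19], [0, 0, 0.25], [0.034, 0.085, 0.25], [0.068, 0.17, 0.25], [0.102, 0.255, 0.25], [0.14, 0.34, 0.25]], "dr": [[0, 0, 0], [0, 0, 0], [0, 0, 0], [0, 0, 0], [0, 0, 0], [0, 0, 0], [0, 0, 0], [0, 0, 0]], "jaw": [0.1, 0.1, 0.1, 0.1, 0.1, 0.1, 0.1, 0.1]}}

```text
time: 28.05
tool_pos: [0.5273, -0.1844, 0.1321]
tool_rot: [-3.142, -0.0, 1.426]
contact_force: [1.4, -1.1, 0.0]
opening: 0.019
grip_force: 15.0
```

Request:
{"api": "apply_moves", "payload": {"delta_pos": [[0.034, 0.085, 0], [0.068, 0.17, 0], [0.1, 0.255, 0], [0.136, 0.34, 0], [0.17, 0.425, 0], [0.204, 0.5115, 0], [0.204, 0.5115, 0], [0.204, 0.5115, 0]], "dr": [[0, 0, 0], [0, 0, 0], [0, 0, 0], [0, 0, 0], [0, 0, 0], [0, 0, 0], [0, 0, 0], [0, 0, 0]], "jaw": [0.1, 0.1, 0.1, 0.1, 0.1, 0.1, 0.1, 0.1]}}

```text
time: 28.72
tool_pos: [0.6089, 0.0207, 0.1315]
tool_rot: [-3.141, 0.0, 1.43]
contact_force: [-0.3, 0.5, -0.5]
opening: 0.0192
grip_force: 15.0
```

Request:
{"api": "apply_moves", "payload": {"delta_pos": [[0, 0, 0], [0, 0, -0.03], [0, 0, -0.06], [0, 0, -0.09], [0, 0, -0.1], [0, 0, -0.12], [0, 0, -0.14], [0, 0, -0.16]], "dr": [[0, 0, 0], [0, 0, 0], [0, 0, 0], [0, 0, 0], [0, 0, 0], [0, 0, 0], [0, 0, 0], [0, 0, 0]], "jaw": [0.1, 0.1, 0.1, 0.1, 0.1, 0.1, 0.1, 0.1]}}

```text
time: 29.38
tool_pos: [0.6114, 0.0183, 0.0709]
tool_rot: [3.135, -0.001, 1.426]
contact_force: [-1.3, 0.3, 4.7]
opening: 0.0194
grip_force: 14.9
```

Request:
{"api": "apply_moves", "payload": {"delta_pos": [[0, 0, -0.02], [0, 0, -0.04], [0, 0, -0.06], [0, 0, -0.074], [0, 0, -0.074], [0, 0, -0.074]], "dr": [[0, 0, 0], [0, 0, 0], [0, 0, 0], [0, 0, 0], [0, 0, 0], [0, 0, 0]], "jaw": [0.1, 0.1, 0.1, 0.1, 0.1, 0.1]}}

```text
time: 29.88
tool_pos: [0.6085, 0.0188, 0.0378]
tool_rot: [-3.14, 0.0, 1.427]
contact_force: [0.1, 0.1, -0.3]
opening: 0.0196
grip_force: 14.9
```

Request:
{"api": "apply_moves", "payload": {"delta_pos": [[0, 0, 0], [0, 0, 0], [0, 0, 0], [0, 0, 0], [0, 0, 0.04], [0, 0, 0.1], [0, 0, 0.16], [0, 0, 0.2065]], "dr": [[0, 0, 0], [0, 0, 0], [0, 0, 0], [0, 0, 0], [0, 0, 0], [0, 0, 0], [0, 0, 0], [0, 0, 0]], "jaw": [0.5, 0.5, 0.5, 0.5, 0.5, 0.5, 0.5, 0.5]}}

```text
time: 30.55
tool_pos: [0.6094, 0.0189, 0.1231]
tool_rot: [3.14, -0.0, 1.427]
contact_force: [0.2, 0.4, -0.0]
opening: 0.046
grip_force: 0.0
```

Request:
{"api": "apply_moves", "payload": {"delta_pos": [[-0.03, -0.09, 0], [-0.06, -0.18, 0], [-0.09, -0.27, 0], [-0.12, -0.36, 0], [-0.15, -0.45, 0], [-0.18, -0.54, 0], [-0.21, -0.63, 0], [-0.24, -0.71, 0]], "dr": [[0, 0, 0], [0, 0, 0], [0, 0, 0], [0, 0, 0], [0, 0, 0], [0, 0, 0], [0, 0, 0], [0, 0, 0]], "jaw": [0.5, 0.5, 0.5, 0.5, 0.5, 0.5, 0.5, 0.5]}}

```text
time: 31.22
tool_pos: [0.5121, -0.2673, 0.1214]
tool_rot: [3.141, 0.001, 1.426]
contact_force: [-0.2, 0.8, -0.4]
opening: 0.0466
grip_force: 0.0
```

Request:
{"api": "apply_moves", "payload": {"delta_pos": [[-0.03, -0.09, 0], [-0.06, -0.18, 0], [-0.086, -0.252, 0], [-0.086, -0.252, 0], [-0.086, -0.252, 0], [-0.086, -0.252, -0.05], [-0.086, -0.252, -0.1], [-0.086, -0.252, -0.15]], "dr": [[0, 0, 0], [0, 0, 0], [0, 0, 0], [0, 0, 0], [0, 0, 0], [0, 0, 0], [0, 0, 0], [0, 0, 0]], "jaw": [0.5, 0.5, 0.5, 0.5, 0.5, 0.5, 0.5, 0.5]}}

```text
time: 31.88
tool_pos: [0.4793, -0.3644, 0.0609]
tool_rot: [3.141, 0.0, 1.428]
contact_force: [0.1, 0.1, -1.7]
opening: 0.0457
grip_force: 0.0
```

Request:
{"api": "apply_moves", "payload": {"delta_pos": [[0, 0, -0.04], [0, 0, -0.0725], [0, 0, -0.0725], [0, 0, -0.0725], [0, 0, -0.0725], [0, 0, -0.0725], [0, 0, -0.0725], [0, 0, -0.0725]], "dr": [[0, 0, 0], [0, 0, 0], [0, 0, 0], [0, 0, 0], [0, 0, 0], [0, 0, 0], [0, 0, 0], [0, 0, 0]], "jaw": [0.5, 0.5, 0.5, 0.1, 0.1, 0.1, 0.1, 0.1]}}

```text
time: 32.55
tool_pos: [0.479, -0.3661, 0.033]
tool_rot: [3.14, 0.001, 1.427]
contact_force: [0.3, 0.3, 2.1]
opening: 0.019
grip_force: 15.0
```

Request:
{"api": "apply_moves", "payload": {"delta_pos": [[0, 0, 0], [0, 0, 0.06], [0, 0, 0.13], [0, 0, 0.2], [0, 0, 0.25], [0.026, 0.085, 0.25], [0.052, 0.17, 0.25], [0.077, 0.25, 0.25]], "dr": [[0, 0, 0], [0, 0, 0], [0, 0, 0], [0, 0, 0], [0, 0, 0], [0, 0, 0], [0, 0, 0], [0, 0, 0]], "jaw": [0.1, 0.1, 0.1, 0.1, 0.1, 0.1, 0.1, 0.1]}}

```text
time: 33.22
tool_pos: [0.5093, -0.265, 0.1326]
tool_rot: [3.141, 0.0, 1.425]
contact_force: [0.8, 0.7, -0.4]
opening: 0.0195
grip_force: 15.0
```

Request:
{"api": "apply_moves", "payload": {"delta_pos": [[0.028, 0.09, 0], [0.056, 0.18, 0], [0.084, 0.27, 0], [0.112, 0.36, 0], [0.14, 0.45, 0], [0.168, 0.54, 0], [0.196, 0.63, 0], [0.224, 0.72, 0]], "dr": [[0, 0, 0], [0, 0, 0], [0, 0, 0], [0, 0, 0], [0, 0, 0], [0, 0, 0], [0, 0, 0], [0, 0, 0]], "jaw": [0.1, 0.1, 0.1, 0.1, 0.1, 0.1, 0.1, 0.1]}}

```text
time: 33.88
tool_pos: [0.5991, 0.0239, 0.1322]
tool_rot: [3.141, 0.0, 1.427]
contact_force: [1.4, -0.5, -0.0]
opening: 0.0194
grip_force: 15.0
```

Request:
{"api": "apply_moves", "payload": {"delta_pos": [[0.03, 0.09, 0], [0.051, 0.165, 0], [0.051, 0.165, 0], [0.051, 0.165, 0], [0.051, 0.165, -0.05], [0.051, 0.165, -0.1], [0.051, 0.165, -0.1], [0.051, 0.165, -0.1]], "dr": [[0, 0, 0], [0, 0, 0], [0, 0, 0], [0, 0, 0], [0, 0, 0], [0, 0, 0], [0, 0, 0], [0, 0, 0]], "jaw": [0.1, 0.1, 0.1, 0.1, 0.1, 0.1, 0.1, 0.1]}}

```text
time: 34.55
tool_pos: [0.6184, 0.0868, 0.0914]
tool_rot: [-3.139, 0.001, 1.425]
contact_force: [0.9, 0.5, 0.1]
opening: 0.0191
grip_force: 15.0
```

Request:
{"api": "apply_moves", "payload": {"delta_pos": [[0, 0, -0.02], [0, 0, -0.04], [0, 0, -0.06], [0, 0, -0.08], [0, 0, -0.1], [0, 0, -0.12], [0, 0, -0.1325], [0, 0, -0.1325]], "dr": [[0, 0, 0], [0, 0, 0], [0, 0, 0], [0, 0, 0], [0, 0, 0], [0, 0, 0], [0, 0, 0], [0, 0, 0]], "jaw": [0.1, 0.1, 0.1, 0.1, 0.1, 0.1, 0.1, 0.1]}}

```text
time: 35.22
tool_pos: [0.6222, 0.0887, 0.0424]
tool_rot: [3.134, -0.002, 1.427]
contact_force: [-1.0, 3.0, 14.8]
opening: 0.0195
grip_force: 15.0
```

Request:
{"api": "apply_moves", "payload": {"delta_pos": [[0, 0, 0], [0, 0, 0], [0, 0, 0], [0, 0, 0]], "dr": [[0, 0, 0], [0, 0, 0], [0, 0, 0], [0, 0, 0]], "jaw": [0.1, 0.1, 0.1, 0.1]}}

```text
time: 35.55
tool_pos: [0.6222, 0.0887, 0.0426]
tool_rot: [3.134, -0.002, 1.427]
contact_force: [-0.1, 2.6, 14.8]
opening: 0.0196
grip_force: 15.0
```

```bash
python3 disc.py | grep teal; python3 - <<'E'
from h import *
s=telemetry.observe();print(s['tool_pos'],s['contact_force'])
im,_=snap('wrist','w7');a,_=snap('scene','sc7');b,_=snap('side','sd7')
k=dict(fx=4,fy=4,interpolation=cv2.INTER_CUBIC)
cv2.imwrite('pics/c7.png',np.hstack([cv2.resize(a[150:270,240:340],None,**k),cv2.resize(b[140:260,330:430],None,**k)])[:,:,::-1])
E
```

```text
scene teal 26 24 [0.4772 0.3644] rack [0.4924 0.3751]
scene teal 24 18 [0.611  0.0698] rack [0.6211 0.0916]
side teal 21 16 [0.6402 0.1379] rack [0.6197 0.0898]
side teal 18 10 [0.4819 0.3744] rack [0.4688 0.3152]
[0.62217568 0.088689   0.04263739] [-1.37453711  2.1152933  14.57980879]
```

View pics/c7.png

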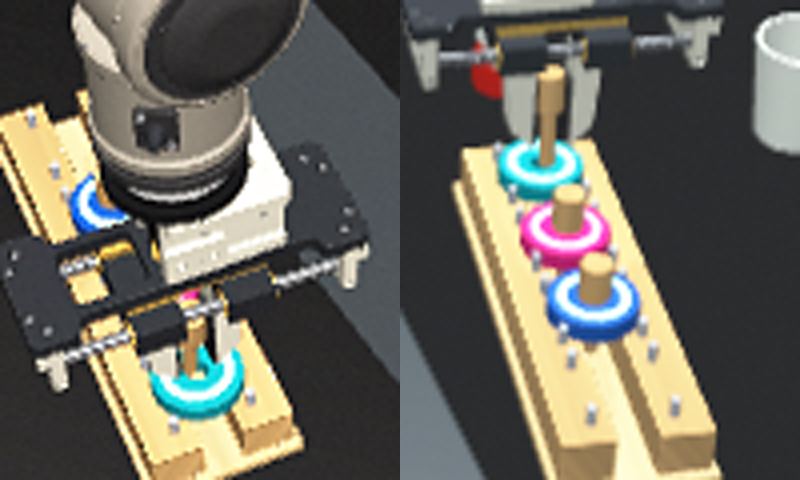

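The blue and pink tops are seated. The third spindle's foot, at crop (190,374) and (547,163), is caught on the teal disc beside the hole. I'll work out the offset.

```bash
python3 - <<'E'
from h import *
np.set_printoptions(precision=4,suppress=True)
cs,cd=cam('scene'),cam('side')
print('foot',tri([ray(cs,287.5,243.5),ray(cd,366.75,180.75)]),'at z.05',atz(cs,287.5,243.5,.05),atz(cd,366.75,180.75,.05))
for p in([.619,.0883,.05],[.619,.0883,.118]):
  a,b=proj(cs,p),proj(cd,p);print(p,(a-[240,150])*4,(b-[330,140])*4+[400,0])
# disc hole / ring from side view: white ring & teal bounding
b=cv2.imread('pics/sd7.png');hsv=cv2.cvtColor(b,cv2.COLOR_BGR2HSV);m=((hsv[...,0]>=80)&(hsv[...,0]<=98)&(hsv[...,1]>110)&(hsv[...,2]>80)).astype(np.uint8)[140:200,340:390]
y,x=np.nonzero(m);print('teal px side',x.min()+340,x.max()+340,y.min()+140,y.max()+140, 'exp',proj(cd,[.619,.0883,.044]))
E
```

```text
foot (array([0.6223, 0.0873, 0.0476]), [np.float64(0.0010035137505907336), np.float64(0.001003513750590464)]) at z.05 [0.622  0.0892 0.05  ] [0.6218 0.0837 0.05  ]
[0.619, 0.0883, 0.05] [193.793  370.6122] [540.3377 159.7596]
[0.619, 0.0883, 0.118] [186.9673 301.8412] [546.9384  69.6621]
teal px side 355 375 174 189 exp [364.9439 181.8586]
```

The foot is about 3 mm off in +x, the arm's sway during a fast descent. I'll lift, settle, and go down slowly.

Request:
{"api": "apply_moves", "payload": {"delta_pos": [[0, 0, 0.01], [0, 0, 0.02], [0, 0, 0.03], [0, 0, 0.03], [0, 0, 0.03], [0, 0, 0.03], [0, 0, 0.03], [0, 0, 0.03]], "dr": [[0, 0, 0], [0, 0, 0], [0, 0, 0], [0, 0, 0], [0, 0, 0], [0, 0, 0], [0, 0, 0], [0, 0, 0]], "jaw": [0.1, 0.1, 0.1, 0.1, 0.1, 0.1, 0.1, 0.1]}}

```text
time: 36.47
tool_pos: [0.6191, 0.0881, 0.0507]
tool_rot: [-3.141, 0.0, 1.427]
contact_force: [0.6, 0.3, -1.2]
opening: 0.0195
grip_force: 15.0
```

Request:
{"api": "apply_moves", "payload": {"delta_pos": [[0, 0, 0], [0, 0, -0.005], [0, 0, -0.01], [0, 0, -0.015], [0, 0, -0.02], [0, 0, -0.025], [0, 0, -0.03], [0, 0, -0.03]], "dr": [[0, 0, 0], [0, 0, 0], [0, 0, 0], [0, 0, 0], [0, 0, 0], [0, 0, 0], [0, 0, 0], [0, 0, 0]], "jaw": [0.1, 0.1, 0.1, 0.1, 0.1, 0.1, 0.1, 0.1]}}

```text
time: 37.13
tool_pos: [0.6205, 0.0889, 0.0414]
tool_rot: [3.138, -0.001, 1.427]
contact_force: [-2.6, 3.4, 13.8]
opening: 0.0198
grip_force: 14.9
```

Request:
{"api": "apply_moves", "payload": {"delta_pos": [[0, 0, 0.015], [0, 0, 0.025], [-0.004, 0.006, 0.025], [-0.004, 0.006, 0.025], [-0.004, 0.006, 0.025], [-0.004, 0.006, 0.025]], "dr": [[0, 0, 0], [0, 0, 0], [0, 0, 0], [0, 0, 0], [0, 0, 0], [0, 0, 0]], "jaw": [0.1, 0.1, 0.1, 0.1, 0.1, 0.1]}}

```text
time: 37.63
tool_pos: [0.6174, 0.0905, 0.0485]
tool_rot: [-3.141, 0.0, 1.427]
contact_force: [0.5, -0.9, -0.7]
opening: 0.0191
grip_force: 15.0
```

```bash
python3 - <<'E'
from h import *
s=telemetry.observe();print(s['tool_pos'],s['contact_force'])
im,_=snap('wrist','w8');a,_=snap('scene','sc8');b,_=snap('side','sd8')
cv2.imwrite('pics/c8.png',np.hstack([cv2.resize(a[210:265,265:315],(400,440),interpolation=cv2.INTER_CUBIC),cv2.resize(b[145:200,340:390],(400,440),interpolation=cv2.INTER_CUBIC)])[:,:,::-1])
E
```

```text
[0.617413   0.090546   0.04853527] [ 0.53834421 -0.85114189 -0.65812494]
```

View pics/c8.png

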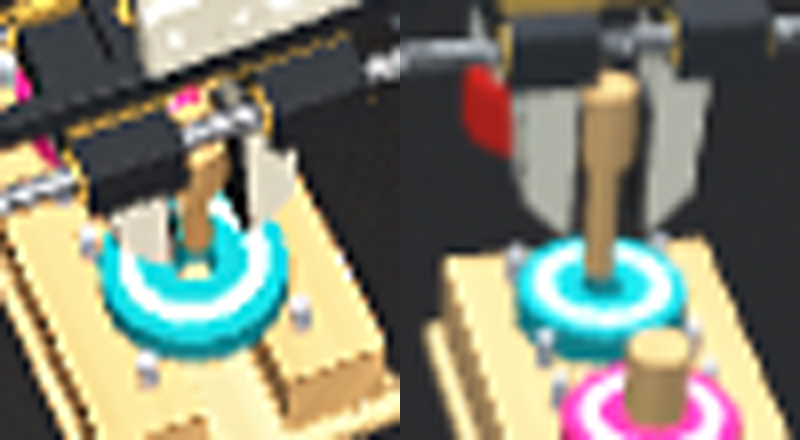

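The crops show the foot at (197,252) and (600,279), and the disc centre at about (195,·) and (602,287). I'll turn that into an offset.

```bash
python3 - <<'E'
from h import *
np.set_printoptions(precision=4,suppress=True)
cs,cd=cam('scene'),cam('side')
P=lambda x,y,a,b:(a+(x+.5)/8-.5,b+(y+.5)/8-.5)
fs,fd=P(197,252,265,210),P(200,279,340,145)
print('foot',tri([ray(cs,*fs),ray(cd,*fd)]))
print('disc side z.05',atz(cd,*P(202,287,340,145),.05))
for x,y in((.617,.088),(.619,.088),(.619,.091),(.621,.091)):
    a,b=proj(cs,[x,y,.05]),proj(cd,[x,y,.05]);print(x,y,(a-[265,210])*8,(b-[340,145])*8)
# ring fit using ellipse of projected circle, r=? fit white pixels
from scipy.optimize import least_squares
for n,c,(x0,x1,y0,y1) in(('scene',cs,(270,305,225,258)),('side',cd,(353,378,172,192))):
    im=cv2.imread(f'pics/{"sc8" if n=="scene" else "sd8"}.png').astype(int)
    hsv=cv2.cvtColor(im.astype(np.uint8),cv2.COLOR_BGR2HSV)
    m=(hsv[...,0]>=80)&(hsv[...,0]<=98)&(hsv[...,1]>110)&(hsv[...,2]>60)
    m[:y0]=0;m[y1:]=0;m[:,:x0]=0;m[:,x1:]=0
    ys,xs=np.nonzero(m);print(n,xs.min(),xs.max(),ys.min(),ys.max())
    # silhouette prediction for disc at nominal
    t=np.linspace(0,2*np.pi,200)
    for x,y in((.619,.088),(.619,.091),(.621,.091),(.621,.088)):
        q=np.array([proj(c,[x+.028*np.cos(k),y+.028*np.sin(k),z]) for k in t for z in(.036,.05)]);print('  ',x,y,q.min(0),q.max(0))
E
```

```text
foot (array([0.6165, 0.087 , 0.0529]), [np.float64(0.0003621787597173782), np.float64(0.0003621787597174853)])
disc side z.05 [0.6175 0.0864 0.05  ]
0.617 0.088 [193.0417 257.4519] [195.1666 281.0061]
0.619 0.088 [187.075 260.499] [201.0058 280.0292]
0.619 0.091 [192.1912 267.7617] [197.7075 274.9371]
0.621 0.091 [186.2117 270.8214] [203.5332 273.9645]
scene 277 300 234 254
   0.619 0.088 [276.3467 232.7184] [300.6173 256.0133]
   0.619 0.091 [276.9692 233.5978] [301.2677 256.9464]
   0.621 0.091 [276.2138 233.9683] [300.5356 257.3395]
   0.621 0.088 [275.592  233.0879] [299.8858 256.4052]
side 355 375 174 189
   0.619 0.088 [353.9627 173.9178] [376.0572 190.8024]
   0.619 0.091 [353.5731 173.3029] [375.6248 190.1394]
   0.621 0.091 [354.3002 173.1856] [376.3501 190.0125]
   0.621 0.088 [354.691  173.8001] [376.7836 190.675 ]
```

The foot hangs about 3 mm to the -y side of the TCP, so I'll correct +2 mm x and +1.5 mm y and descend slowly.

Request:
{"api": "apply_moves", "payload": {"delta_pos": [[0.005, 0.004, 0], [0.005, 0.004, 0], [0.005, 0.004, 0], [0.005, 0.004, -0.005], [0.005, 0.004, -0.01], [0.005, 0.004, -0.015], [0.005, 0.004, -0.02], [0.005, 0.004, -0.025]], "dr": [[0, 0, 0], [0, 0, 0], [0, 0, 0], [0, 0, 0], [0, 0, 0], [0, 0, 0], [0, 0, 0], [0, 0, 0]], "jaw": [0.1, 0.1, 0.1, 0.1, 0.1, 0.1, 0.1, 0.1]}}

```text
time: 38.45
tool_pos: [0.6196, 0.0921, 0.0387]
tool_rot: [-3.141, 0.0, 1.427]
contact_force: [-0.9, -0.1, -0.2]
opening: 0.0195
grip_force: 15.0
```

Request:
{"api": "apply_moves", "payload": {"delta_pos": [[0, 0, -0.005], [0, 0, -0.01], [0, 0, -0.01], [0, 0, -0.01]], "dr": [[0, 0, 0], [0, 0, 0], [0, 0, 0], [0, 0, 0]], "jaw": [0.1, 0.1, 0.1, 0.1]}}

```text
time: 38.78
tool_pos: [0.6197, 0.0921, 0.0349]
tool_rot: [-3.141, 0.0, 1.427]
contact_force: [-0.5, -0.2, -0.9]
opening: 0.0193
grip_force: 15.0
```

Request:
{"api": "apply_moves", "payload": {"delta_pos": [[0, 0, -0.005], [0, 0, -0.01], [0, 0, -0.015], [0, 0, -0.0175], [0, 0, -0.0175], [0, 0, -0.0175]], "dr": [[0, 0, 0], [0, 0, 0], [0, 0, 0], [0, 0, 0], [0, 0, 0], [0, 0, 0]], "jaw": [0.1, 0.1, 0.1, 0.1, 0.1, 0.1]}}

```text
time: 39.28
tool_pos: [0.6196, 0.0921, 0.0279]
tool_rot: [-3.141, 0.0, 1.427]
contact_force: [0.6, -0.6, -0.6]
opening: 0.0195
grip_force: 15.0
```

Request:
{"api": "apply_moves", "payload": {"delta_pos": [[0, 0, 0], [0, 0, 0], [0, 0, 0], [0, 0, 0], [0, 0, 0.04], [0, 0, 0.1], [0, 0, 0.17], [0, 0, 0.25]], "dr": [[0, 0, 0], [0, 0, 0], [0, 0, 0], [0, 0, 0], [0, 0, 0], [0, 0, 0], [0, 0, 0], [0, 0, 0]], "jaw": [0.35, 0.35, 0.35, 0.4, 0.5, 0.5, 0.5, 0.5]}}

```text
time: 39.95
tool_pos: [0.6188, 0.0921, 0.128]
tool_rot: [-3.139, 0.0, 1.427]
contact_force: [0.5, -0.4, 0.1]
opening: 0.0458
grip_force: 0.0
```

Request:
{"api": "apply_moves", "payload": {"delta_pos": [[-0.08, 0, 0.05], [-0.16, 0, 0.1], [-0.25, 0, 0.15], [-0.35, 0, 0.2], [-0.45, 0, 0.25], [-0.5, 0, 0.25]], "dr": [[0, 0, 0], [0, 0, 0], [0, 0, 0], [0, 0, 0], [0, 0, 0], [0, 0, 0]], "jaw": [0.5, 0.5, 0.5, 0.5, 0.5, 0.5]}}

```text
time: 40.45
tool_pos: [0.4181, 0.0923, 0.2309]
tool_rot: [3.137, -0.001, 1.427]
contact_force: [0.3, 0.8, 1.2]
opening: 0.0459
grip_force: 0.0
```

```bash
cat > heads.py <<'E'
from h import *
np.set_printoptions(precision=4,suppress=True)
s=telemetry.observe();print(s['time'],s['tool_pos'],s['tool_rot'])
# template of the seated blue/pink head vs teal's: beech blob inside each disc
N={'blue':(.599,-.0505),'pink':(.6088,.0188),'teal':(.619,.0885),'slot4':(.4631,-.2776),'slot3':(.4713,-.3217),'slot2':(.4782,-.366),'slot1':(.4862,-.4102)}
for n in('scene','side'):
    im,_=snap(n,'h_'+n+'%d'%(s['time']*10));c=cam(n);hsv=cv2.cvtColor(im,cv2.COLOR_RGB2HSV)
    for k,(x,y) in N.items():
        z=.050 if not k.startswith('slot') else .045
        m=np.zeros(hsv.shape[:2],bool)
        # beech pixels on the line of the head axis and above
        cols=[]
        for h in np.arange(-.01,.07,.002):
            u,v=np.round(proj(c,[x,y,z+h])).astype(int); p=hsv[v,u]; cols.append('#' if 10<=p[0]<=26 and 60<p[1]<200 and p[2]>110 else '.')
        print(n,k,''.join(cols))
E
python3 heads.py; python3 disc.py|grep -E "teal|pink|blue"
```

```text
40.45 [0.4181 0.0923 0.2309] [ 3.1372 -0.0009  1.4271]
scene blue ...#####################################
scene pink .##########################.............
scene teal ########################..##....##......
scene slot4 ##############################..........
scene slot3 ##############################..........
scene slot2 #############################...........
scene slot1 #####################..##...............
side blue ...###################.............#....
side pink ...##################...............#...
side teal .....################...................
side slot4 #################.......................
side slot3 ##################################......
side slot2 ###################################.....
side slot1 ##################################......
scene teal 26 24 [0.4772 0.3644] rack [0.4924 0.3751]
scene teal 24 21 [0.6088 0.066 ] rack [0.6191 0.088 ]
scene blue 23 20 [ 0.5881 -0.0782] rack [ 0.5991 -0.0507]
scene blue 14 18 [ 0.6477 -0.2502] rack [ 0.6564 -0.2162]
scene pink 23 20 [ 0.5974 -0.0073] rack [0.6081 0.0175]
scene pink 44 20 [ 0.6501 -0.5911] rack [ 0.6588 -0.5442]
side teal 21 15 [0.6393 0.1357] rack [0.6189 0.0877]
side teal 18 10 [0.4819 0.3744] rack [0.4688 0.3152]
side blue 17 24 [ 0.661  -0.2232] rack [ 0.6395 -0.2544]
side blue 23 17 [ 0.6182 -0.0111] rack [ 0.5988 -0.0522]
side blue 12 12 [0.3745 0.7538] rack [0.3665 0.6769]
side pink 23 18 [0.6278 0.0613] rack [0.608  0.0168]
```

All three heads stand at the same height over their discs in the side view. The discs are centred, the fourth spindle is in its stand, and the narrow disc is in the tray, so I'm handing in.

```bash
python3 -c "
from cell import job
print(job.hand_in())"
```

```text
the job is handed in; nothing more can be done
None
```

I handed the job in with three finished tops (blue, pink and teal) in nests 2–4, the narrow teal disc in the reject tray and the fourth spindle in its stand. I judged that disc narrow by its hole in the images and did not try a spindle in it; the judge returned no result.

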